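# Erase the retired drives

### The job

Pull the drawer of the blue drive eraser open, lay every orange drive from the grey mat flat on the drawer's floor, none on top of another, and shut the drawer fully. Only with the drawer shut, pull the red knob on top up and out to its detent, leave it out for at least three seconds while the eraser works, then push it fully back in. The blue drive belongs to a customer: leave it and everything else on the bench where they are.

Things in the scene. Friction and masses are not known exactly. Their poses are not given: they have to be found in the camera images.
- drive1: orange pocket solid-state drive, a plain bar with a paper label on its upper face, 100 (x) x 32 (y) x 14 (z) mm, about 0.09 kg; origin at its centre, x along its length, z up. One of three to five (absent ones read None); starts flat on the grey mat. To be erased
- drive2: orange pocket solid-state drive, a plain bar with a paper label on its upper face, 100 (x) x 32 (y) x 14 (z) mm, about 0.09 kg; origin at its centre, x along its length, z up. One of three to five (absent ones read None); starts flat on the grey mat. To be erased
- drive3: orange pocket solid-state drive, a plain bar with a paper label on its upper face, 100 (x) x 32 (y) x 14 (z) mm, about 0.09 kg; origin at its centre, x along its length, z up. One of three to five (absent ones read None); starts flat on the grey mat. To be erased
- drive4: orange pocket solid-state drive, a plain bar with a paper label on its upper face, 100 (x) x 32 (y) x 14 (z) mm, about 0.09 kg; origin at its centre, x along its length, z up. One of three to five (absent ones read None); starts flat on the grey mat. To be erased
- drive5: orange pocket solid-state drive, a plain bar with a paper label on its upper face, 100 (x) x 32 (y) x 14 (z) mm, about 0.09 kg; origin at its centre, x along its length, z up. One of three to five (absent ones read None); starts flat on the grey mat. To be erased
- keep: the customer's blue drive, same shape and size as the orange ones, on the same grey mat among them; origin at its centre. Leave it where it is
- eraser: drive eraser, a fixed blue metal case on the bench, 240 deep (x) x 350 wide (y) x 88 mm high, with a grey hump 22 mm higher on the rear 105 mm of its top. Origin at the bottom centre of its front face; x points from the front into the case, y to the left as seen from the robot, z up. Its yaw varies by up to 0.13 rad
- drawer (a joint): travel of the eraser's drawer in m: 0 shut, 0.15 fully out; it slides out along the eraser's -x axis (towards the robot). Starts 0 to 0.04. Slides with about 2 N of friction and stays where it is left
- drawer_handle (a point): middle of the drawer's dark bar handle: a level round bar 10 mm thick and 110 mm long along the eraser's y, 60 mm above the bench, its axis 43 mm in front of the white drawer front (which is 12 mm thick, 350 mm wide and reaches from 10 to 78 mm above the bench). Moves with the drawer; axes as the eraser
- drawer_floor (a point): centre of the drawer's inner floor (top surface, 18 mm above the bench). The inside is 131 mm (x) x 316 mm (y), between the drawer front and side and rear walls that rise 32 mm above the floor. At full travel the whole inside is clear of the case, ending 19 mm in front of the case's front face. Five drives fit side by side, lengthwise along x, at a pitch of 58 mm. Moves with the drawer; axes as the eraser
- knob (a joint): travel of the pull knob in m, upwards: 0 fully in (off), 0.020 fully out at its detent (on). Starts fully in. An over-centre spring holds it at either end: moving it takes about 4 N either way until the middle of the travel, then it snaps over and stays
- knob_grip (a point): middle of the grip band of the red mushroom knob on the right front of the eraser's top. The head is a disc 38 mm in diameter, 22 mm high, reaching from 12 mm below to 10 mm above this point, on a thin steel stem; with the knob in, this point is 28 mm above the case's top (116 mm above the bench). Moves with the knob, straight up
- mat: grey mat, fixed, 280 x 440 x 3 mm, under the drives; origin at the centre of its underside
- meter: red multimeter lying flat, 150 x 75 x 32 mm, origin at the centre of its underside. Bystander, loose: to be left where it is
- tin: blue flux tin standing, 60 mm in diameter, 85 mm high, origin at the centre of its underside. Bystander, loose: to be left where it is
- spool: grey solder spool standing on its flange, 60 mm in diameter, 50 mm high, origin at the centre of its underside. Bystander, loose: to be left where it is
- driver: screwdriver lying across the bench in front of the mat, origin on its underside. Bystander, loose: to be left where it is
- cup: aluminium screw cup, 72 mm in diameter, 50 mm high, origin at the centre of its underside. Bystander, loose: to be left where it is
- mouse: black computer mouse, 105 x 60 x 30 mm, origin at the centre of its underside. Bystander, loose: to be left where it is
Mind the look-alikes: they are no part of the job. What is shaped like the drive5 but green is not meant.

How it is judged (in metres and radians):
On the way, in this order (a step that is already met when the one before it is completed fails the run):
1. every orange drive lies flat on the drawer's floor, the drawer is fully shut and the knob still in (x of drive1 in the frame of drawer_floor between -0.05 and 0.05 m and y of drive1 in the frame of drawer_floor between -0.145 and 0.145 m and z of drive1 in the frame of drawer_floor between 0.002 and 0.012 m and x of drive2 in the frame of drawer_floor between -0.05 and 0.05 m and y of drive2 in the frame of drawer_floor between -0.145 and 0.145 m and z of drive2 in the frame of drawer_floor between 0.002 and 0.012 m and x of drive3 in the frame of drawer_floor between -0.05 and 0.05 m and y of drive3 in the frame of drawer_floor between -0.145 and 0.145 m and z of drive3 in the frame of drawer_floor between 0.002 and 0.012 m and x of drive4 in the frame of drawer_floor between -0.05 and 0.05 m and y of drive4 in the frame of drawer_floor between -0.145 and 0.145 m and z of drive4 in the frame of drawer_floor between 0.002 and 0.012 m and x of drive5 in the frame of drawer_floor between -0.05 and 0.05 m and y of drive5 in the frame of drawer_floor between -0.145 and 0.145 m and z of drive5 in the frame of drawer_floor between 0.002 and 0.012 m and value of joint drawer below 0.005 m and value of joint knob below 0.004 m), for 0.3 s.
2. with the drawer shut, the knob is pulled out to its detent and left out for some seconds (value of joint knob above 0.016 m and value of joint drawer below 0.005 m), for 2.7 s.
3. the knob is pushed fully back in (value of joint knob below 0.004 m), for 0.3 s.
At the end, for the whole second after the job is handed in: every orange drive present lies flat on the drawer's floor, none on another (its centre within 12 mm of the floor) and at rest, the drawer is within 5 mm of shut, and the knob is within 4 mm of fully in (all of step 1 and linear speed of each of drive1, drive2, drive3, drive4, drive5 below 0.03 m/s); the robot touches nothing.
It fails at once if the knob is pulled out while the drawer is not shut (value of joint knob above 0.01 m and value of joint drawer above 0.015 m).
It fails at once if the customer's blue drive or another bystander is shifted by more than 5 cm (distance of any of keep, meter, tin, spool, driver, cup, mouse from where it was at the start of the episode above 0.05 m).
Of drive1, drive2, drive3, drive4, drive5 only 3 to 5 are there at a start; the rules pass over those that are not, and their reading is None.
At some moment in a run one of drive1, drive2, drive3, drive4, drive5 may be knocked a few centimetres aside while the robot is not near it.
Once in a run the grip may slacken for a moment while it holds something.
It also fails if it takes over 210 s, if anything falls off the work surface, if the arm or the gripper's body presses on something with over 40 N, if the wrist force passes 120 N, or if a joint passes its speed limit or range.

### The arm

A 6-joint arm with a two-finger parallel gripper is mounted at the origin on the work surface. World frame = base frame: x ahead of the robot, y to its left, z up, the work surface at z = 0. Lengths are in m, angles in degrees, forces in N, time in s.
With the tool pointing down it reaches from about 0.4 to 0.825 m from the base axis. Payload 7 kg.
Tool frame: the origin (TCP) lies midway between the tips of the shut fingers; the grasp point (between the pads) lies 19 mm behind it; x points along the fingers, z is the direction in which the jaws open and shut, and the axes are right-handed (so a half turn about x gives the same grasp; the last joint's range is limited). The gripper opens to 88 mm and grips with 3 to 60 N. Pads are 19 mm wide; open, the fingers measure 130 mm over their backs; the gripper's body (78 mm by 193 mm) begins 47 mm behind the grasp point.
Start: joints at [81.767, 20.546, 0.682, 0, -70.136, -16.507], TCP at [0.282, 0.613, 0.204] pointing down, gripper open.
Joint ranges: [-176.03, 176.03], [-82.01, 121.73], [-58.28, 71.71], [-173.87, 95.51], [-174.79, -0.11], [-173.66, 173.66]. Speed limits (degrees/s): [136.94, 136.94, 172.46, 180, 180, 180].

### API

Orientations are given as [roll, pitch, yaw] about the fixed x, y, z axes, in that order (R = Rz(yaw) Ry(pitch) Rx(roll)).
In Python, from plant import ctrl gives the robot as it stands. The module is installed in compiled form; this text tells all that it offers.
- The arm moves only by the tool servo_tool, never from a script. Its argument "deltas" is a list of rows, each a list of 3 entries, a list of its own where there are three numbers: the turn, a rotation vector about the tool's x, y, z in degrees, then the shift along the tool's x, y, z in cm, then the finger opening in cm, from 0 to 8.76. A call has 1 to 5 rows; each row is the pose to reach, as a shift and turn from the pose measured when the call began, along the tool's axes at that moment; what a row does not reach only later rows make up. A row lasts 1/10 s, in which the tool goes at most 50 mm and 8.59 degrees, less where a joint would pass 70% of its speed; a pose out of reach is approached as far as the arm can. A call with a gripper value outside its range is refused whole. The fingers move at their own pace and stop on an object; the grip force is fixed at half the most. Time passes only in rows, so rows that repeat a pose let the fingers close. It gives the time, the measured TCP pose, the force and the opening at its end, in the units of the state.
- ctrl.get_obs(): the state, without advancing time (a new reading comes with each control period).
- ctrl.snapshot(name): name is "scene" or "top"; returns a dict with "image" (480x640x3 uint8, red, green, blue), "vertical_fov" (degrees; the focal length in pixels is half the picture's height over the tangent of half this angle, whatever the lens; pixels are square), "cx", "cy" (the principal point, pixels), "rvec" (rotation vector, rad) and "tvec" (3), from world to camera coordinates, as OpenCV has them. Camera axes: x right, y down, z forward; pixel columns grow to the right and rows downward; lengths in m; the calibration is good to about 2 mm. A picture is of the moment at which its call begins. There is no depth.
- ctrl.close_job(): hands the job in, once; it reports no verdict.
The state is a dict: "clock": time; "joint_pos": joint angles; "qvel": joint speeds; "tau": joint torques, N m; "tool_pos": TCP position; "orientation": TCP orientation; "force": force on the tool from outside, world axes, zero at the start; "moment": the same for the moment, N m; "opening": finger opening in m.
Only numpy, scipy, OpenCV 4.12 (cv2) and the standard library are available. Lean on these libraries where they do the work, as an engineer would, in place of code of your own. Each camera call takes 0.05 s, during which the arm holds its last target. There are 200 camera calls.

## Working session

There is one attempt and no reset: what is moved stays moved. The work goes in short steps, Python scripts to look and compute and a tool call to move; the robot and the scene stay as the last step left them, time stands still between calls to the robot, and variables do not carry over. Pictures are saved under pics/ and viewed, on a budget of 14 in all, crops included, one or two more only if the job needs it, and the job is handed in when it is done.

Besides the shell and the picture viewer there is one more tool, called after "Call:" by a JSON object that holds its "fn" and its "kwargs". servo_tool: Moves the arm, as the interface text tells. Its arguments: {"type":"object","properties":{"deltas":{"type":"array","items":{"type":"array"}}},"required":["deltas"]}

```bash
mkdir -p pics; cat > h.py <<'E'
import numpy as np, cv2
from scipy.spatial.transform import Rotation as R
from plant import ctrl
def snap(cam,name,crop=None,scale=1):
    s=ctrl.snapshot(cam); im=s["image"][:,:,::-1].copy()
    if crop: x0,y0,x1,y1=crop; im=cv2.resize(im[y0:y1,x0:x1],None,fx=scale,fy=scale,interpolation=cv2.INTER_CUBIC)
    cv2.imwrite(f"pics/{name}.png",im); return s
def K(s):
    f=240/np.tan(np.radians(s["vertical_fov"])/2); return np.array([[f,0,s["cx"]],[0,f,s["cy"]],[0,0,1.]])
def proj(s,P):
    return cv2.projectPoints(np.array(P,float).reshape(-1,3),np.array(s["rvec"]),np.array(s["tvec"]),K(s),None)[0][:,0]
def unproj(s,uv,z):
    Rm=R.from_rotvec(np.ravel(s["rvec"])).as_matrix(); t=np.ravel(s["tvec"]); c=-Rm.T@t
    o=[]
    for u,v in np.atleast_2d(uv):
        d=Rm.T@np.linalg.inv(K(s))@[u,v,1]; o.append(c+d*(z-c[2])/d[2])
    return np.array(o)
E
python3 - <<'E'
from h import *
for c in("top","scene"):
    s=snap(c,c+"1"); print({k:v for k,v in s.items() if k!="image"})
    Rm=R.from_rotvec(np.ravel(s["rvec"])).as_matrix();print(-Rm.T@np.ravel(s["tvec"]))
print(ctrl.get_obs())
E
```

```text
{'vertical_fov': 48.85509229860908, 'cx': 314.08557959816113, 'cy': 232.72808180832575, 'rvec': array([ 2.13010085, -2.17893527,  0.12225545]), 'tvec': array([-0.06555801,  0.54122157,  1.603108  ])}
[ 0.34081482 -0.08926006  1.65621611]
{'vertical_fov': 43.93381603115457, 'cx': 313.8989142982525, 'cy': 238.39934417164488, 'rvec': array([ 2.38979977,  0.88340311, -0.30445319]), 'tvec': array([-0.33727619, -0.28271962,  1.75622053])}
[ 1.08946147 -0.71334438  1.25785915]
{'clock': 0.1, 'joint_pos': array([ 8.17671668e+01,  2.05866575e+01,  6.37522595e-01, -1.80839397e-02,
       -7.01368192e+01, -1.65068373e+01]), 'qvel': array([ 0.03520503, -0.10402885,  0.10605384,  0.0679569 , -0.03457318,
       -0.03970561]), 'tau': array([-1.93816755e-03, -5.84162521e+01,  2.93751901e+01,  7.01558813e+00,
        1.02028847e-02, -4.54539088e-05]), 'tool_pos': array([0.28231008, 0.61258429, 0.20291153]), 'orientation': array([   5.32012919,   89.9123802 , -109.42569855]), 'force': array([-0.35797558, -0.39311463, -1.27244912]), 'moment': array([0.00779135, 0.01574195, 0.00748332]), 'opening': 0.08732893681344}
```

View pics/top1.png

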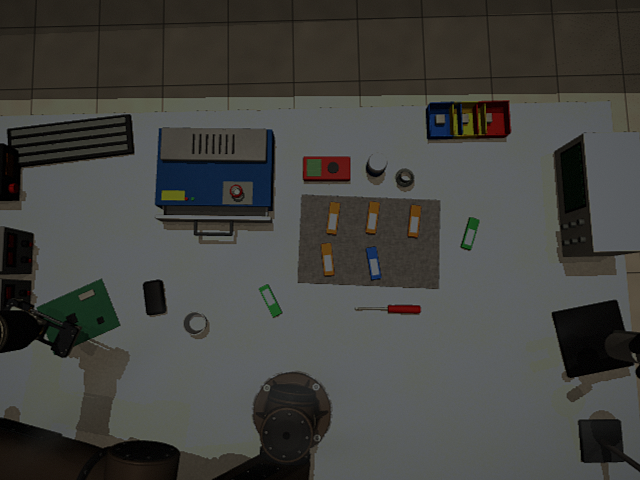

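View pics/scene1.png

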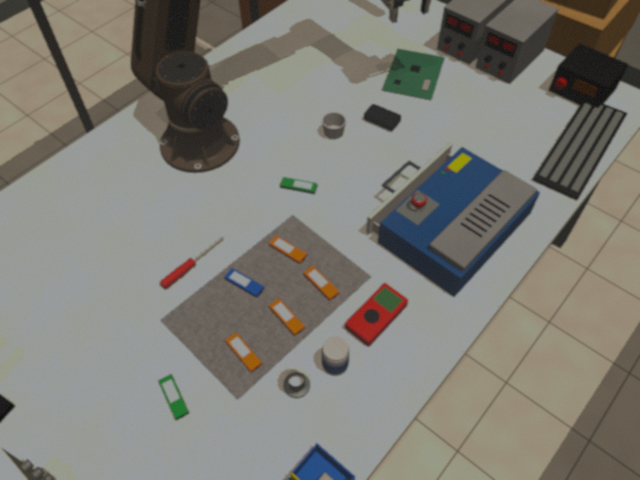

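The top view shows four orange drives on the mat at (333,218), (372,217), (414,221) and (327,260). The blue one (374,264) is the customer's, and the green ones at (470,233) and (271,300) are off the mat, so neither kind fits. The drawer handle is at about (214,232), the knob at (237,192), and the drawer is slightly open. I'll confirm this in an enlarged crop.

```bash
cat >> h.py <<'E'
def orange(s,zt=0.017):
    hsv=cv2.cvtColor(s["image"],cv2.COLOR_RGB2HSV)
    m=cv2.inRange(hsv,(8,150,80),(22,255,255)); out=[]
    # close over the paper label
    m=cv2.morphologyEx(m,cv2.MORPH_CLOSE,np.ones((9,9),np.uint8))
    for c in cv2.findContours(m,cv2.RETR_EXTERNAL,cv2.CHAIN_APPROX_NONE)[0]:
        if cv2.contourArea(c)<60: continue
        w=unproj(s,c[:,0].astype(float),zt)[:,:2]
        (cx,cy),(a,b),_=cv2.minAreaRect((w*1000).astype(np.float32))
        bx=cv2.boxPoints(cv2.minAreaRect((w*1000).astype(np.float32)))
        e=max((bx[1]-bx[0],bx[2]-bx[1]),key=np.linalg.norm)
        out.append((cx,cy,np.degrees(np.arctan2(e[1],e[0]))%180,max(a,b),min(a,b),*c[:,0].mean(0)))
    return np.round(np.array(out),1)
E
python3 - <<'E'
from h import *
s=ctrl.snapshot("top"); t=ctrl.snapshot("scene")
print(orange(s)); print(orange(t))
im=s["image"][:,:,::-1]
A=cv2.resize(im[115:245,145:285],None,fx=4,fy=4,interpolation=cv2.INTER_CUBIC)
B=cv2.resize(im[190:295,295:445],None,fx=5,fy=5,interpolation=cv2.INTER_CUBIC)
cv2.imwrite("pics/a.png",np.clip(A.astype(float)*2,0,255).astype(np.uint8)); cv2.imwrite("pics/b.png",np.clip(B*2.0,0,255).astype(np.uint8))
T=cv2.resize(t["image"][135:300,360:545,::-1],None,fx=4,fy=3.6,interpolation=cv2.INTER_CUBIC)
cv2.imwrite("pics/c.png",T)
E
```

```text
[[ 459.4 -117.5    5.    97.5   30.6  327.5  258.6]
 [ 573.  -392.2  171.2   97.8   30.   414.3  220.7]
 [ 587.3 -261.8  170.4   97.8   30.1  372.4  217. ]
 [ 588.6 -138.1  171.    97.9   30.2  333.   217.5]]
[[ 576.3 -395.2  171.1  100.9   31.8  241.3  351.6]
 [ 590.1 -265.6  170.9  100.8   31.9  284.6  316.3]
 [ 586.1 -141.9  170.7  110.8   31.8  318.3  281.4]
 [ 466.9 -121.7    4.7  108.8   33.   287.1  250.2]
 [ 605.4 1290.3   39.4  301.9  174.9  587.3   11.4]]
```

View pics/a.png

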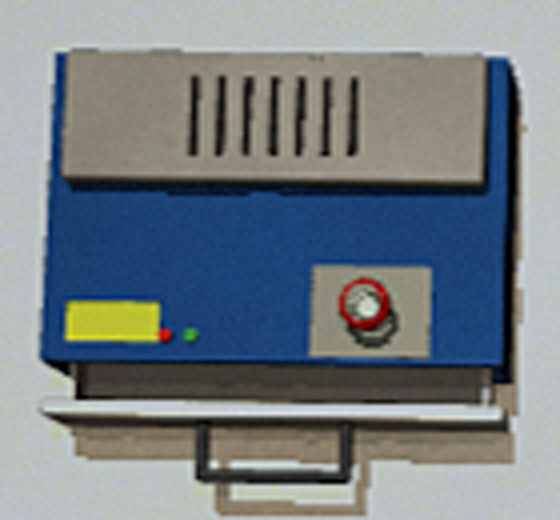

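View pics/b.png

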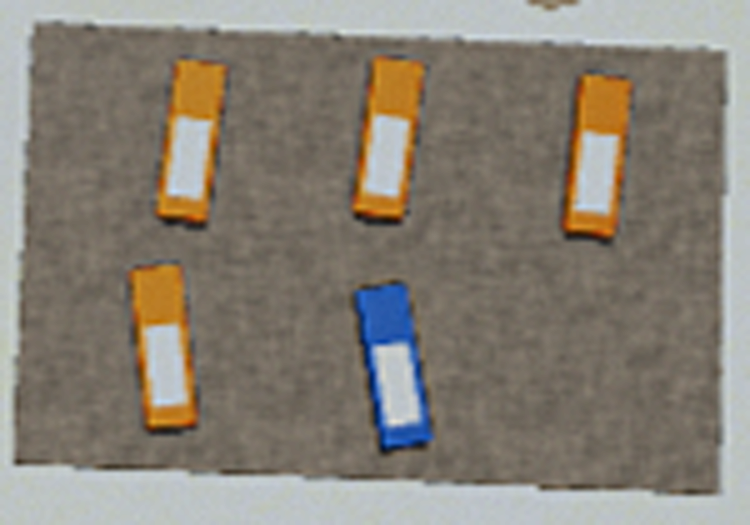

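Crops confirm it: four orange drives are the targets, with the blue one and the greens left alone. In crop A the handle bar runs (200,478)–(350,478), the case's top front edge (42,360)–(505,364), and the knob centre is (363,303).

```bash
python3 - <<'E'
from h import *
s=ctrl.snapshot("top")
q=lambda P:[[145+(x+.5)/4-.5,115+(y+.5)/4-.5] for x,y in P]
np.set_printoptions(precision=4,suppress=True)
fe=unproj(s,q([(42,359),(505,365)]),.088);print("front",fe)
h=unproj(s,q([(200,478),(350,478)]),.060);print("handle",h)
k=unproj(s,q([(363,303)]),.126);print("knob",k)
df=unproj(s,q([(40,413),(508,430)]),.078);print("drawerfront",df)
hm=unproj(s,q([(65,180),(487,186)]),.110);print("humpfront",hm, )
hr=unproj(s,q([(65,54),(487,56)]),.110);print("humprear",hr)
for a in(fe,h,df,hm,hr):
    d=a[0]-a[1];print(np.degrees(np.arctan2(-d[0],d[1])),np.linalg.norm(d))
E
```

```text
front [[0.6302 0.3997 0.088 ]
 [0.6173 0.0501 0.088 ]]
handle [[0.5404 0.2863 0.06  ]
 [0.5378 0.1718 0.06  ]]
knob [[0.6594 0.151  0.126 ]]
drawerfront [[0.5906 0.4037 0.078 ]
 [0.5693 0.0493 0.078 ]]
humpfront [[0.7623 0.3774 0.11  ]
 [0.7498 0.06   0.11  ]]
humprear [[0.8602 0.3787 0.11  ]
 [0.8505 0.0589 0.11  ]]
-2.1137964654264385 0.3498106368561854
-1.3313990651736136 0.1145272699394098
-3.4426492761166867 0.3550199274270205
-2.2445547025694563 0.3176974816516088
-1.7274298216838089 0.32000896482854513
```

View pics/c.png

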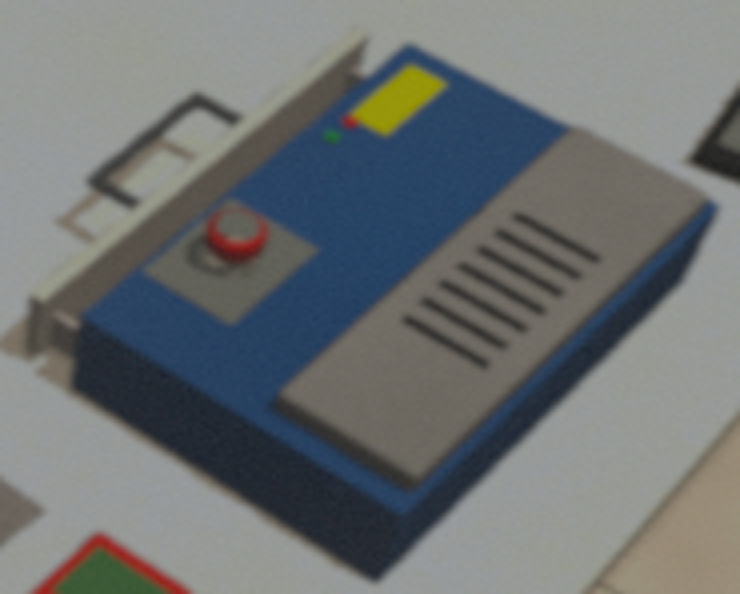

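Crop C agrees: the drawer is about 30 mm open, with the knob at (237,222) in the crop. Next, a planner that turns a target into tool-frame deltas, plus a cross-check of the knob and handle in both cameras.

```bash
cat >> h.py <<'E'
TH=-2.1; O=np.array([.6238,.2249])
def er(x,y):  # eraser frame -> world xy
    c,s=np.cos(np.radians(TH)),np.sin(np.radians(TH)); return O+[c*x-s*y,s*x+c*y]
def toolR(jaw):  # tool x down, z along jaw (deg)
    a=np.radians(jaw); z=np.array([np.cos(a),np.sin(a),0]); x=np.array([0,0,-1.]); return np.column_stack([x,np.cross(z,x),z])
def plan(steps,p=None,Rc=None):
    """steps: list of (x,y,z,jaw); prints each delta relative to the previous pose"""
    o=ctrl.get_obs()
    p=np.array(o["tool_pos"]) ; Rc=R.from_euler("xyz",o["orientation"],degrees=True)
    print("now",o["clock"],p.round(4),"jaw",np.degrees(np.arctan2(*Rc.as_matrix()[1::-1,2])).round(1),"open",round(o["opening"],4),"F",np.round(o["force"],1))
    for x,y,z,j in steps:
        Rt=min((R.from_matrix(toolR(j+k)) for k in(0,180)),key=lambda q:(Rc.inv()*q).magnitude())
        print("turn",(Rc.inv()*Rt).as_rotvec(degrees=True).round(1),"shift cm",(Rc.inv().apply(np.array([x,y,z])-p)*100).round(2))
        p,Rc=np.array([x,y,z]),Rt
E
python3 - <<'E'
from h import *
t=ctrl.snapshot("scene")
q=lambda P:[[360+(x+.5)/4-.5,135+(y+.5)/3.6-.5] for x,y in P]
print("knob",unproj(t,q([(237,222)]),.126),"handle",unproj(t,q([(196,98),(95,182)]),.062),"front corners",unproj(t,q([(410,45),(85,320)]),.088))
h=er(-.085,.0); print(h,er(-.0845,0))
plan([(*h,.15,TH),(*h,.043,TH)])
E
```

```text
knob [[0.6593503  0.15056337 0.126     ]] handle [[0.54407864 0.28111772 0.062     ]
 [0.54189112 0.17053244 0.062     ]] front corners [[0.63484351 0.39612632 0.088     ]
 [0.62366051 0.04836594 0.088     ]]
[0.53885709 0.22801472] [0.53935675 0.22799639]
now 0.3 [0.2824 0.6129 0.2034] jaw -114.7 open 0.0873 F [-0.3  0.  -0.3]
turn [67.4  0.  -0. ] shift cm [ 5.36 39.39 24.22]
turn [0. 0. 0.] shift cm [10.7  0.  -0. ]
```

Call:
{"fn": "servo_tool", "kwargs": {"deltas": [[[67.4,0,0],[5.3,39.3,24.4],3.2],[[67.4,0,0],[5.3,39.3,24.4],3.2],[[67.4,0,0],[5.3,39.3,24.4],3.2],[[67.4,0,0],[5.3,39.3,24.4],3.2],[[67.4,0,0],[5.3,39.3,24.4],3.2]]}}

```text
clock: 0.8
tool_pos: [0.4199, 0.404, 0.1752]
orientation: [151.6, 90.0, -6.5]
force: [1.5, 0.9, 0.3]
opening: 0.0534
```

```bash
sed -i 's/O=np.array.*/O=np.array([.626,.2240])/' h.py; python3 - <<'E'
from h import *
h=er(-.085,.0)
plan([(*h,.15,TH),(*h,.043,TH)])
E
```

```text
now 0.8 [0.4199 0.404  0.1752] jaw -158.0 open 0.0534 F [1.5 0.9 0.3]
turn [24.1 -0.  -0. ] shift cm [ 2.53 20.93 -4.62]
turn [0. 0. 0.] shift cm [10.7  0.  -0. ]
```

Call:
{"fn": "servo_tool", "kwargs": {"deltas": [[[24.1,0,0],[2.5,20.9,-4.6],3.2],[[24.1,0,0],[2.5,20.9,-4.6],3.2],[[24.1,0,0],[2.5,20.9,-4.6],3.2],[[24.1,0,0],[2.5,20.9,-4.6],3.2],[[24.1,0,0],[2.5,20.9,-4.6],3.2]]}}

```text
clock: 1.3
tool_pos: [0.542, 0.2237, 0.1496]
orientation: [60.0, 89.9, -122.3]
force: [-0.2, 0.5, 0.9]
opening: 0.0319
```

```bash
python3 - <<'E'
from h import *
h=er(-.085,.0)
plan([(*h,.15,TH),(*h,.043,TH)])
snap("scene","d",(340,110,540,260),4)
E
```

```text
now 1.3 [0.542  0.2237 0.1496] jaw 177.7 open 0.0319 F [-0.2  0.5  0.9]
turn [-0.2  0.  -0.1] shift cm [-0.04 -0.33  0.11]
turn [0. 0. 0.] shift cm [10.7  0.  -0. ]
```

View pics/d.png

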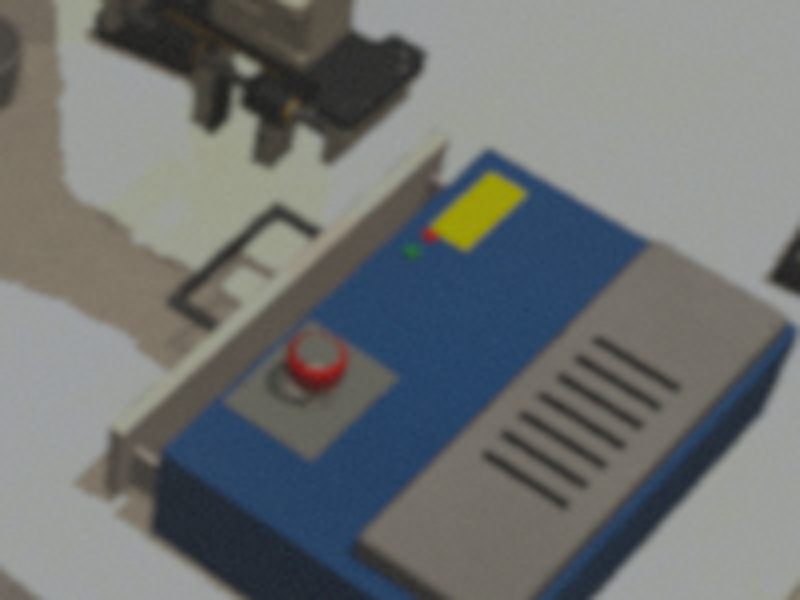

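The gripper sits above the handle (bar at (225,255) in the crop) with its jaws along the drawer travel. Descending.

Call:
{"fn": "servo_tool", "kwargs": {"deltas": [[[0,0,0],[4,-0.3,0.1],3.2],[[0,0,0],[8,-0.3,0.1],3.2],[[0,0,0],[10.6,-0.3,0.1],3.2],[[0,0,0],[10.6,-0.3,0.1],3.2],[[0,0,0],[10.6,-0.3,0.1],3.2]]}}

```text
clock: 1.85
tool_pos: [0.5417, 0.2264, 0.0439]
orientation: [71.7, 89.9, -110.6]
force: [0.8, 0.4, -0.1]
opening: 0.0318
```

Call:
{"fn": "servo_tool", "kwargs": {"deltas": [[[0,0,0],[0,0,0],0],[[0,0,0],[0,0,0],0],[[0,0,0],[0,0,0],0],[[0,0,0],[0,0,0],0],[[0,0,0],[0,0,0],0]]}}

```text
clock: 2.35
tool_pos: [0.5418, 0.2265, 0.0444]
orientation: [83.2, 89.9, -99.1]
force: [0.2, 0.5, 0.3]
opening: 0.0014
```

```bash
python3 - <<'E'
from h import *
plan([(*er(-.205,0),.043,TH)])
E
```

```text
now 2.35 [0.5418 0.2265 0.0444] jaw 177.7 open 0.0014 F [0.2 0.5 0.3]
turn [-0.2  0.  -0.1] shift cm [ 0.14 -0.02 12.08]
```

Closed to 1.4 mm, so the bar wasn't between the pads. Looking before I move.

```bash
python3 - <<'E'
from h import *
s=ctrl.snapshot("top");t=ctrl.snapshot("scene")
A=np.clip(cv2.resize(s["image"][185:265,170:270,::-1],None,fx=4,fy=4,interpolation=cv2.INTER_CUBIC)*2.0,0,255).astype(np.uint8)
B=cv2.resize(t["image"][130:230,345:445,::-1],(400,400),interpolation=cv2.INTER_CUBIC)
B=np.clip(B*1.4,0,255).astype(np.uint8)
A=cv2.copyMakeBorder(A,0,80,0,0,cv2.BORDER_CONSTANT)
cv2.imwrite("pics/e.png",np.hstack([A,B]))
print(proj(s,[(.5418,.2265,.0444),(.541,.17,.06)]),proj(t,[(.5418,.2265,.0444),(.541,.17,.06),(.541,.28,.06)]))
E
```

```text
[[215.19889057 233.83675433]
 [232.70601696 233.0591665 ]] [[395.34908207 177.37497896]
 [382.92227668 185.64286834]
 [407.37355735 162.06112703]]
```

View pics/e.png

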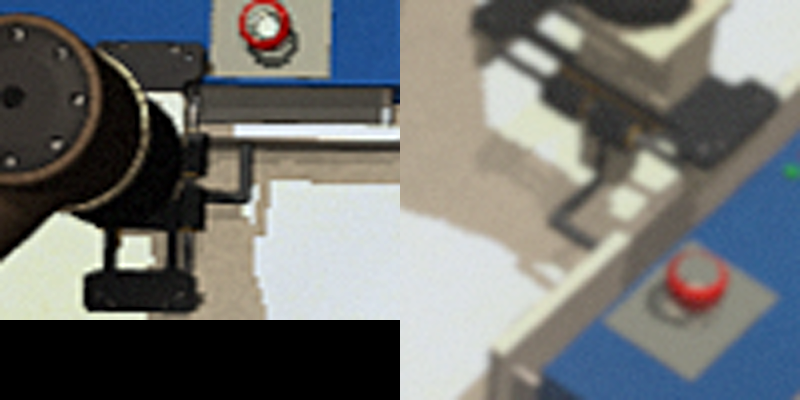

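The bar lines up with the fingers in both views, so I'll test with a short, gentle pull.

Call:
{"fn": "servo_tool", "kwargs": {"deltas": [[[0,0,0],[0.1,0,0.7],0],[[0,0,0],[0.1,0,1.4],0],[[0,0,0],[0.1,0,2],0],[[0,0,0],[0.1,0,2],0]]}}

```text
clock: 2.85
tool_pos: [0.5207, 0.2271, 0.0432]
orientation: [66.1, 89.9, -116.2]
force: [0.1, 0.1, 0.8]
opening: 0.0001
```

```bash
python3 - <<'E'
from h import *
s=ctrl.snapshot("top");t=ctrl.snapshot("scene")
A=np.clip(cv2.resize(s["image"][185:265,170:270,::-1],None,fx=4,fy=4,interpolation=cv2.INTER_CUBIC)*2.0,0,255).astype(np.uint8)
B=cv2.resize(t["image"][130:230,345:445,::-1],(400,400),interpolation=cv2.INTER_CUBIC)
B=np.clip(B*1.4,0,255).astype(np.uint8)
A=cv2.copyMakeBorder(A,0,80,0,0,cv2.BORDER_CONSTANT)
cv2.imwrite("pics/f.png",np.hstack([A,B])); plan([])
E
```

```text
now 2.95 [0.5216 0.2274 0.0433] jaw 177.7 open 0.0004 F [ 0.3 -0.6 -0.3]
```

View pics/f.png

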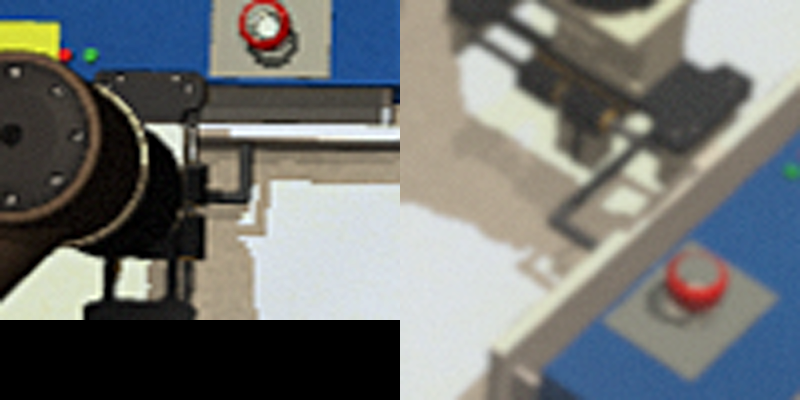

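```bash
python3 - <<'E'
from h import *
t=ctrl.snapshot("scene")
print(proj(t,[(.542,.2237,.1496)])," seen mid ~(399,146)")
print((proj(t,[(.5216,.2274,.0433),(.541,.17,.06),(.541,.28,.06),(.541,.2274,.06)])-[365,130])*8)
B=cv2.resize(t["image"][130:205,365:465,::-1],None,fx=8,fy=8,interpolation=cv2.INTER_CUBIC)
cv2.imwrite("pics/g.png",np.clip(B*1.8,0,255).astype(np.uint8))
E
```

```text
[[398.69381694 150.63145361]]  seen mid ~(399,146)
[[195.8719781  350.76284012]
 [143.37821344 445.14294674]
 [338.98845881 256.4890162 ]
 [246.90553114 345.29727984]]
```

View pics/g.png

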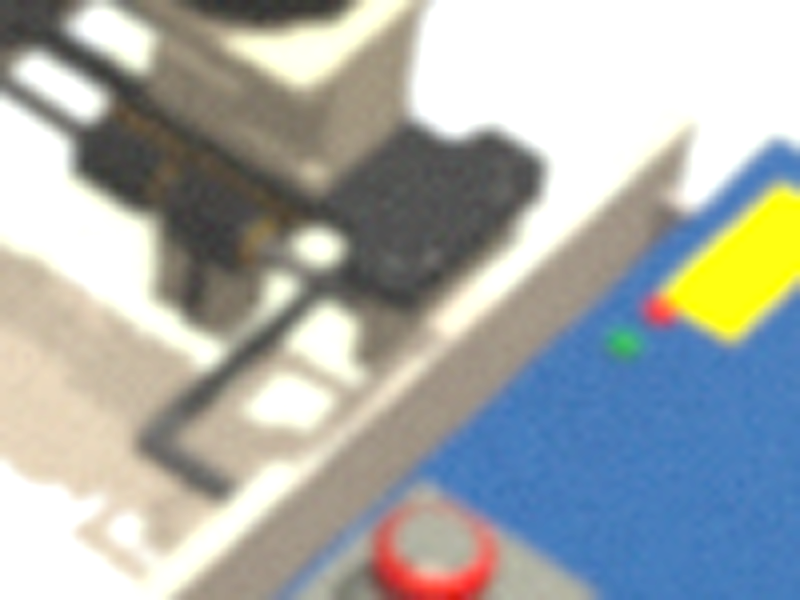

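The fingertips sit several mm higher than the reported TCP suggests, so they slid over the bar. I'll retry 15 mm deeper.

Call:
{"fn": "servo_tool", "kwargs": {"deltas": [[[0,0,0],[-4.5,0,0],0.5],[[0,0,0],[-5,0,0],3.2],[[0,0,0],[-5,0,-1.9],3.2],[[0,0,0],[-5,0,-1.9],3.2],[[0,0,0],[-5,0,-1.9],3.2]]}}

```text
clock: 3.5
tool_pos: [0.541, 0.2266, 0.0931]
orientation: [80.7, 89.9, -101.6]
force: [0.1, -0.4, -0.1]
opening: 0.0299
```

Call:
{"fn": "servo_tool", "kwargs": {"deltas": [[[0,0,0],[3,0,0],3.2],[[0,0,0],[5,0,0],3.2],[[0,0,0],[6.5,0,0],3.2],[[0,0,0],[6.5,0,0],3.2]]}}

```text
clock: 3.9
tool_pos: [0.5392, 0.2253, 0.0258]
orientation: [49.0, 89.7, -133.4]
force: [-0.3, 0.1, 0.5]
opening: 0.032
```

Call:
{"fn": "servo_tool", "kwargs": {"deltas": [[[0,0,0],[0,0,0],0],[[0,0,0],[0,0,0],0],[[0,0,0],[0,0,0],0],[[0,0,0],[0,0,0],0],[[0,0,0],[0,0,0],0]]}}

```text
clock: 4.4
tool_pos: [0.5397, 0.2257, 0.0267]
orientation: [53.0, 89.8, -129.3]
force: [-0.3, 1.8, 4.5]
opening: 0.009
```

Gripped at 9 mm, which matches the bar. Pulling out.

Call:
{"fn": "servo_tool", "kwargs": {"deltas": [[[0,0,0],[0,0,1.5],0],[[0,0,0],[0,0,4],0],[[0,0,0],[0,0,6.5],0],[[0,0,0],[0,0,9],0],[[0,0,0],[0,0,10.5],0]]}}

```text
clock: 4.9
tool_pos: [0.4332, 0.2297, 0.0267]
orientation: [49.1, 89.8, -133.2]
force: [2.1, -0.6, -7.5]
opening: 0.0091
```

Call:
{"fn": "servo_tool", "kwargs": {"deltas": [[[0,0,0],[0,0,0.7],0],[[0,0,0],[0,0,1.4],0],[[0,0,0],[0,0,1.7],0],[[0,0,0],[0,0,1.7],0]]}}

```text
clock: 5.3
tool_pos: [0.4186, 0.2304, 0.0268]
orientation: [94.2, 89.8, -88.1]
force: [17.6, -4.6, -14.7]
opening: 0.0086
```

```bash
python3 - <<'E'
from h import *
plan([(*er(-.205,0),.027,TH)])
snap("top","h",(130,105,290,275),3.5)
E
```

```text
now 5.3 [0.4186 0.2304 0.0268] jaw 177.7 open 0.0086 F [ 17.6  -4.6 -14.7]
turn [-0.2 -0.  -0.2] shift cm [-0.02 -0.12 -0.25]
```

View pics/h.png

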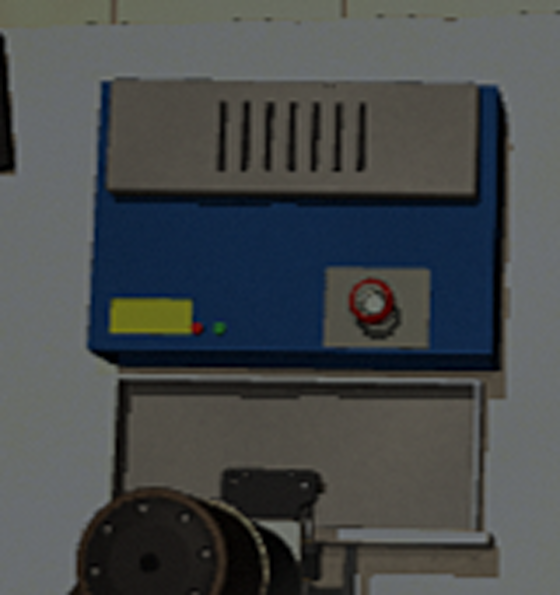

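The drawer is fully out: it hit its end stop, with the inside clear of the case (rear wall at y≈385 in the crop, front at y≈535). Releasing and rising.

Call:
{"fn": "servo_tool", "kwargs": {"deltas": [[[0,0,0],[0,0,-0.2],1.5],[[0,0,0],[0,0,-0.2],3],[[0,0,0],[0,0,-0.2],3],[[0,0,0],[-5,0,-0.2],3],[[0,0,0],[-10,0,-0.2],3]]}}

```text
clock: 5.85
tool_pos: [0.4197, 0.2297, 0.1271]
orientation: [70.2, 89.6, -112.1]
force: [0.9, 1.4, -0.5]
opening: 0.0295
```

```bash
sed -i 's/O=np.array.*/O=np.array([.6248,.2240])/' h.py; python3 - <<'E'
from h import *
print(orange(ctrl.snapshot("top"))); print(orange(ctrl.snapshot("scene"))[:4])
plan([(.587,-.14,.12,81),(.587,-.14,.01,81)])
E
```

```text
[[ 459.4 -117.2    4.7   98.2   31.1  327.4  258.7]
 [ 572.9 -392.5  170.9   97.8   31.3  414.3  220.7]
 [ 588.6 -138.1  170.5   98.7   31.4  332.9  217.7]
 [ 587.4 -261.8  171.    98.8   30.9  372.4  216.8]]
[[ 576.1 -395.4  171.1  101.3   31.4  241.4  351.6]
 [ 590.1 -265.5  170.6  100.8   32.2  284.6  316.3]
 [ 586.1 -141.9  170.7  110.8   31.8  318.2  281.2]
 [ 466.8 -121.3    4.5  109.1   33.3  286.9  250.1]]
now 5.95 [0.4238 0.2337 0.1334] jaw 177.8 open 0.0299 F [ 1.1  0.4 -1.1]
turn [-83.2  -0.5  -0.1] shift cm [  1.33  36.72 -17.74]
turn [0. 0. 0.] shift cm [11.  0. -0.]
```

Call:
{"fn": "servo_tool", "kwargs": {"deltas": [[[-42,0,0],[0,18.3,-8.9],6],[[-42,0,0],[0,18.3,-8.9],6],[[-42,0,0],[0,18.3,-8.9],6],[[-42,0,0],[0,18.3,-8.9],6],[[-42,0,0],[0,18.3,-8.9],6]]}}

```text
clock: 6.45
tool_pos: [0.5063, 0.0456, 0.1338]
orientation: [166.6, 89.5, 22.7]
force: [-0.0, 0.4, 0.7]
opening: 0.0587
```

```bash
python3 - <<'E'
from h import *
plan([(.588,-.14,.12,81),(.588,-.14,.01,81)]); print(ctrl.get_obs()["joint_pos"].round(0))
E
```

```text
now 6.45 [0.5063 0.0456 0.1338] jaw -144.0 open 0.0587 F [-0.   0.4  0.7]
turn [-45.   -0.4  -0.3] shift cm [ 1.38 19.82  4.32]
turn [0. 0. 0.] shift cm [11.  0. -0.]
[ 27.   8. -26.   0. -55.   9.]
```

Call:
{"fn": "servo_tool", "kwargs": {"deltas": [[[-45,0,0],[1.4,19.8,4.3],6],[[-45,0,0],[1.4,19.8,4.3],6],[[-45,0,0],[1.4,19.8,4.3],6],[[-45,0,0],[1.4,19.8,4.3],6],[[-45,0,0],[1.4,19.8,4.3],6]]}}

```text
clock: 6.95
tool_pos: [0.5888, -0.1423, 0.1196]
orientation: [126.3, 89.5, 21.4]
force: [0.2, 0.6, -0.7]
opening: 0.06
```

```bash
python3 - <<'E'
from h import *
plan([(.588,-.14,.12,81),(.588,-.14,.01,81)]); print(ctrl.get_obs()["joint_pos"].round(0))
E
```

```text
now 6.95 [ 0.5888 -0.1423  0.1196] jaw -104.9 open 0.06 F [ 0.2  0.6 -0.7]
turn [-5.9 -0.3 -0.4] shift cm [-0.04 -0.14 -0.2 ]
turn [0. 0. 0.] shift cm [11.  0. -0.]
[  5.  18. -15.  -0. -57.  70.]
```

Call:
{"fn": "servo_tool", "kwargs": {"deltas": [[[-5.9,-0.3,-0.4],[0,0,-0.2],6],[[-5.9,-0.3,-0.4],[5,0,-0.2],6],[[-5.9,-0.3,-0.4],[9,0,-0.2],6],[[-5.9,-0.3,-0.4],[10.8,0,-0.2],6],[[-5.9,-0.3,-0.4],[10.8,0,-0.2],6]]}}

```text
clock: 7.45
tool_pos: [0.5878, -0.14, 0.0085]
orientation: [-75.1, 89.7, -174.2]
force: [-0.4, 0.7, -0.2]
opening: 0.0595
```

Call:
{"fn": "servo_tool", "kwargs": {"deltas": [[[0,0,0],[0.3,0,0],6],[[0,0,0],[0.4,0,0],6],[[0,0,0],[0.4,0,0],6]]}}

```text
clock: 7.75
tool_pos: [0.5886, -0.1398, 0.0057]
orientation: [-73.4, 89.8, -172.5]
force: [0.5, -0.8, -0.3]
opening: 0.0602
```

```bash
python3 - <<'E'
from h import *
plan([(.588,-.14,.004,81)])
snap("scene","i",(270,220,370,295),8)
E
```

```text
now 7.75 [ 0.5886 -0.1398  0.0057] jaw -99.0 open 0.0602 F [ 0.5 -0.8 -0.3]
turn [-0.   0.1  0.2] shift cm [ 0.17 -0.05  0.02]
```

View pics/i.png

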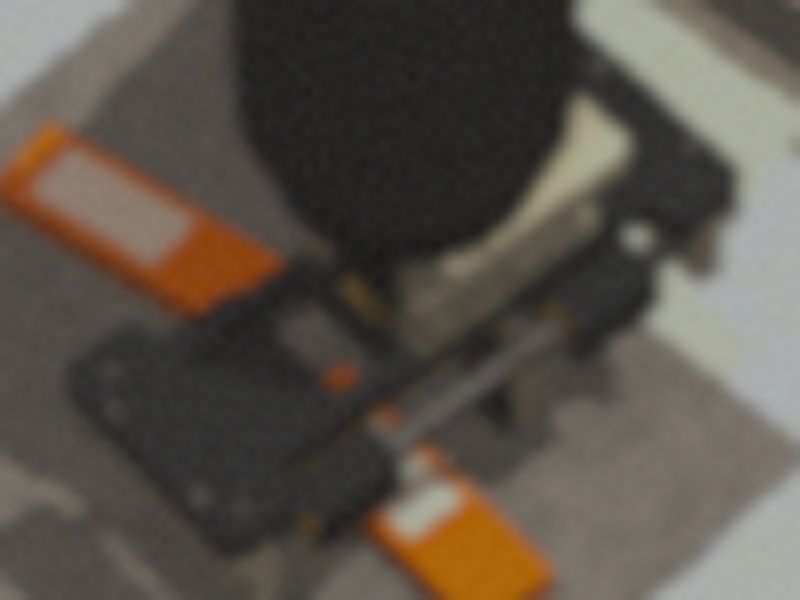

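The jaws straddle the drive, centred on its label at about (420,480). Closing here, then a small lift to test the grip.

Call:
{"fn": "servo_tool", "kwargs": {"deltas": [[[0,0,0],[0,0,0],2],[[0,0,0],[0,0,0],2],[[0,0,0],[0,0,0],2],[[0,0,0],[0,0,0],2],[[0,0,0],[0,0,0],2]]}}

```text
clock: 8.3
tool_pos: [0.5885, -0.1399, 0.0058]
orientation: [-73.2, 89.8, -172.2]
force: [-0.6, 0.8, -0.5]
opening: 0.0257
```

Call:
{"fn": "servo_tool", "kwargs": {"deltas": [[[0,0,0],[-3,0,0],2],[[0,0,0],[-8,0,0],2],[[0,0,0],[-13,0,0],2],[[0,0,0],[-15,0,0],2],[[0,0,0],[-15,0,0],2]]}}

```text
clock: 8.8
tool_pos: [0.5914, -0.1399, 0.1602]
orientation: [87.5, 89.8, -11.5]
force: [0.3, 0.1, -0.4]
opening: 0.0201
```

```bash
python3 - <<'E'
from h import *
for y in(.108,.036,-.036,-.108): print(er(-.0845,y).round(4))
x=er(-.0845,.108)
plan([(*x,.155,90+TH),(*x,.03,90+TH)]);print(ctrl.get_obs()["joint_pos"].round(0))
E
```

```text
[0.5443 0.335 ]
[0.5417 0.2631]
[0.539  0.1911]
[0.5364 0.1192]
now 8.8 [ 0.5914 -0.1399  0.1602] jaw -99.0 open 0.0201 F [ 0.3  0.1 -0.4]
turn [-6.9  0.  -0.2] shift cm [  0.47 -12.1  -46.17]
turn [0. 0. 0.] shift cm [12.5  0.   0. ]
[  5.  16. -12.   0. -62.  76.]
```

It closed to 20 mm on nothing and the force stayed flat, so the tips were still above the drive. The real tips sit at least 17 mm above the reported TCP, going by the bar. I'll go down again in small steps, watching the force.

Call:
{"fn": "servo_tool", "kwargs": {"deltas": [[[0,0,0],[3,0,0],6],[[0,0,0],[8,0,0],6],[[0,0,0],[12.5,0,0],6],[[0,0,0],[15.2,0,0.1],6],[[0,0,0],[15.8,0,0.1],6]]}}

```text
clock: 9.3
tool_pos: [0.5882, -0.1412, -0.0024]
orientation: [-71.8, 89.7, -170.8]
force: [-0.9, -0.1, -0.7]
opening: 0.0548
```

Call:
{"fn": "servo_tool", "kwargs": {"deltas": [[[0,0,0],[0.4,0,0],6],[[0,0,0],[0.6,0,0],6],[[0,0,0],[0.6,0,0],6]]}}

```text
clock: 9.6
tool_pos: [0.589, -0.1411, -0.0074]
orientation: [-67.3, 89.8, -166.3]
force: [-1.1, -0.9, 0.0]
opening: 0.0602
```

```bash
python3 - <<'E'
from h import *
plan([(.588,-.14,-.006,81)]); o=ctrl.get_obs(); print(o["joint_pos"].round(2),o["tau"].round(1))
print(orange(ctrl.snapshot("top")))
E
```

```text
now 9.6 [ 0.589  -0.1411 -0.0074] jaw -99.0 open 0.0602 F [-1.1 -0.9  0. ]
turn [-0.   0.1  0.2] shift cm [-0.14 -0.11 -0.09]
[ 5.010e+00  2.623e+01 -2.188e+01  4.000e-02 -4.206e+01  7.592e+01] [ -0.  -56.3  20.5   4.8   0.1  -0. ]
[[ 459.4 -117.4    4.1   97.7   30.4  327.5  258.9]
 [ 553.1 -132.8   81.5   29.1   26.2  331.6  228.6]
 [ 573.3 -391.6  171.2   99.    33.   414.1  220.5]
 [ 587.5 -261.8  171.5   98.8   32.3  372.4  216.8]
 [ 901.8 -598.9   45.7  122.6   57.7  474.4  118.3]]
```

Reported z is −7 mm with no contact, so there is a clear constant offset. I'll go 3 mm lower and close.

Call:
{"fn": "servo_tool", "kwargs": {"deltas": [[[0,0,0],[0.3,0,0],6],[[0,0,0],[0.3,0,0],6],[[0,0,0],[0.3,0,0],2.2],[[0,0,0],[0.3,0,0],2.2],[[0,0,0],[0.3,0,0],2.2]]}}

```text
clock: 10.15
tool_pos: [0.5892, -0.1411, -0.01]
orientation: [-63.3, 89.9, -162.3]
force: [0.1, 0.1, -0.5]
opening: 0.0417
```

Call:
{"fn": "servo_tool", "kwargs": {"deltas": [[[0,0,0],[0,0,0],2.2],[[0,0,0],[0,0,0],2.2],[[0,0,0],[0,0,0],2.2]]}}

```text
clock: 10.45
tool_pos: [0.5892, -0.1411, -0.01]
orientation: [-63.4, 89.9, -162.5]
force: [-0.3, 0.7, 0.8]
opening: 0.0312
```

Gripped at 31 mm, but maybe shallow. I'll reopen, go 3 mm deeper and regrip.

Call:
{"fn": "servo_tool", "kwargs": {"deltas": [[[0,0,0],[0,0,0],4.4],[[0,0,0],[0,0,0],4.4],[[0,0,0],[0.2,0,0],4.4],[[0,0,0],[0.3,0,0],4.4],[[0,0,0],[0.3,0,0],4.4]]}}

```text
clock: 10.95
tool_pos: [0.589, -0.1411, -0.0133]
orientation: [-66.0, 89.8, -165.0]
force: [-0.8, -0.6, 0.4]
opening: 0.044
```

Call:
{"fn": "servo_tool", "kwargs": {"deltas": [[[0,0,0],[0,0,0],2.2],[[0,0,0],[0,0,0],2.2],[[0,0,0],[0,0,0],2.2],[[0,0,0],[0,0,0],2.2]]}}

```text
clock: 11.35
tool_pos: [0.589, -0.1411, -0.0133]
orientation: [-66.7, 89.8, -165.7]
force: [0.0, 0.4, -0.1]
opening: 0.0317
```

Call:
{"fn": "servo_tool", "kwargs": {"deltas": [[[0,0,0],[-2,0,0],2.2],[[0,0,0],[-6,0,0],2.2],[[0,0,0],[-10,0,0],2.2],[[0,0,0],[-14,0,0],2.2],[[0,0,0],[-14,0,0],2.2]]}}

```text
clock: 11.85
tool_pos: [0.5931, -0.1414, 0.1331]
orientation: [88.2, 89.6, -10.8]
force: [0.8, -0.2, -1.5]
opening: 0.0316
```

```bash
python3 - <<'E'
from h import *
x=er(-.0845,.108)
plan([(*x,.13,90+TH),(*x,.01,90+TH)])
s=snap("scene","j",(280,190,380,265),7)
p=ctrl.get_obs()["tool_pos"]; print((proj(s,[p,p+[0,0,.019]])-[280,190])*7)
E
```

```text
now 11.85 [ 0.5931 -0.1414  0.1331] jaw -99.0 open 0.0316 F [ 0.8 -0.2 -1.5]
turn [-6.9  0.  -0.4] shift cm [  0.21 -12.27 -46.29]
turn [0. 0. 0.] shift cm [12.  0.  0.]
[[285.10482631 460.1779518 ]
 [284.72417581 427.28005383]]
```

View pics/j.png

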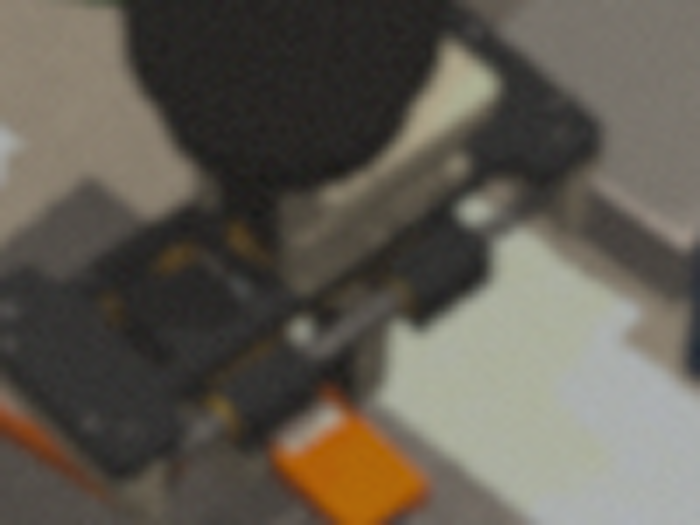

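The drive is held (its bottom is 16 mm above reported z). Carrying it to the leftmost slot in two calls.

Call:
{"fn": "servo_tool", "kwargs": {"deltas": [[[-3,0,0],[-1,-1,-4],2.2],[[-6.9,0,-0.4],[-2,-3,-9],2.2],[[-6.9,0,-0.4],[-2,-5,-14],2.2],[[-6.9,0,-0.4],[-2,-6.2,-18.5],2.2],[[-6.9,0,-0.4],[-2,-7.4,-23],2.2]]}}

```text
clock: 12.4
tool_pos: [0.553, 0.0976, 0.1487]
orientation: [-85.7, 89.7, -177.9]
force: [1.4, -0.3, -0.7]
opening: 0.0313
```

```bash
python3 - <<'E'
from h import *
x=er(-.0845,.108)
plan([(*x,.15,90+TH),(*x,.02,90+TH)])
E
```

```text
now 12.4 [0.553  0.0976 0.1487] jaw -92.2 open 0.0313 F [ 1.4 -0.3 -0.7]
turn [-0.1  0.   0.3] shift cm [ -0.13  -1.77 -23.69]
turn [0. 0. 0.] shift cm [13.  0.  0.]
```

Call:
{"fn": "servo_tool", "kwargs": {"deltas": [[[0,0,0],[0,-0.4,-4.5],2.2],[[0,0,0],[0,-0.8,-9.5],2.2],[[0,0,0],[0,-1.2,-14.5],2.2],[[0,0,0],[0,-1.6,-19.5],2.2],[[0,0,0.3],[0,-1.8,-23.7],2.2]]}}

```text
clock: 12.9
tool_pos: [0.5429, 0.3373, 0.1472]
orientation: [-34.1, 89.9, -126.3]
force: [0.7, 0.2, -0.8]
opening: 0.0314
```

```bash
python3 - <<'E'
from h import *
x=er(-.0845,.108)
plan([(*x,.02,90+TH),(*x,.003,90+TH)])
E
```

```text
now 12.9 [0.5429 0.3373 0.1472] jaw -92.1 open 0.0314 F [ 0.7  0.2 -0.8]
turn [-0.   0.1  0.1] shift cm [12.72  0.17  0.2 ]
turn [0. 0. 0.] shift cm [1.7 0.  0. ]
```

Call:
{"fn": "servo_tool", "kwargs": {"deltas": [[[0,0,0],[4,0.2,0.1],2.2],[[0,0,0],[8,0.2,0.1],2.2],[[0,0,0],[11.5,0.2,0.2],2.2],[[0,0,0],[12.8,0.2,0.2],2.2],[[0,0,0],[12.8,0.2,0.2],2.2]]}}

```text
clock: 13.4
tool_pos: [0.5432, 0.3335, 0.0164]
orientation: [-39.3, 89.6, -131.5]
force: [0.3, -0.5, -0.3]
opening: 0.0316
```

```bash
python3 - <<'E'
from h import *
x=er(-.0845,.108)
plan([(*x,.003,90+TH)])
E
```

```text
now 13.4 [0.5432 0.3335 0.0164] jaw -92.1 open 0.0316 F [ 0.3 -0.5 -0.3]
turn [-0.   0.3  0.3] shift cm [ 1.34  0.11 -0.17]
```

Call:
{"fn": "servo_tool", "kwargs": {"deltas": [[[0,0.3,0.3],[0.6,0.1,-0.2],2.2],[[0,0.3,0.3],[1.1,0.1,-0.2],2.2],[[0,0.3,0.3],[1.3,0.1,-0.2],2.2],[[0,0.3,0.3],[1.3,0.1,-0.2],2.2]]}}

```text
clock: 13.8
tool_pos: [0.5445, 0.3355, 0.004]
orientation: [101.7, 89.9, 9.6]
force: [-0.2, 0.5, -0.4]
opening: 0.0315
```

Call:
{"fn": "servo_tool", "kwargs": {"deltas": [[[0,0,0],[0,0,0],4],[[0,0,0],[0,0,0],4],[[0,0,0],[0,0,0],4],[[0,0,0],[-3,0,0],4],[[0,0,0],[-8,0,0],4]]}}

```text
clock: 14.3
tool_pos: [0.5424, 0.3337, 0.0815]
orientation: [-38.2, 89.6, -130.4]
force: [0.5, 2.0, -0.0]
opening: 0.0401
```

Call:
{"fn": "servo_tool", "kwargs": {"deltas": [[[0,0,0],[-3,0.5,2],4],[[0,0,0],[-4,0.8,7],4],[[0,0,0],[-4,1.2,12],5],[[0,0,0],[-4,1.6,17],6],[[0,0,0],[-4,1.8,22],6]]}}

```text
clock: 14.8
tool_pos: [0.5522, 0.1132, 0.1231]
orientation: [-32.9, 89.7, -125.1]
force: [1.4, -0.1, 0.4]
opening: 0.0572
```

```bash
python3 - <<'E'
from h import *
s=ctrl.snapshot("top");t=ctrl.snapshot("scene")
print(orange(s)); print(orange(s,.032)[:,:3]); print(orange(t)[:5])
b=(.589,-.2635); plan([(*b,.12,81.1),(*b,-.013,81.1)])
A=cv2.resize(t["image"][105:240,330:480,::-1],None,fx=5,fy=4.4,interpolation=cv2.INTER_CUBIC)
cv2.imwrite("pics/k.png",A)
E
```

```text
[[ 459.7 -116.6    4.8   98.8   32.2  327.3  258.7]
 [ 573.4 -392.4  171.2   98.6   31.6  414.2  220.5]
 [ 587.4 -261.4  170.    98.8   33.1  372.3  216.9]]
[[ 458.6 -116.3    4.8]
 [ 571.2 -389.6  171.2]
 [ 585.1 -259.8  170. ]]
[[ 576.2 -395.7  171.4  100.8   31.6  241.2  351.6]
 [ 589.7 -265.5  170.6  100.6   32.2  284.5  316.3]
 [ 462.9 -122.     5.1  101.    32.6  286.2  249.5]
 [ 540.7  339.9    3.9   98.2   36.1  417.9  161.2]
 [ 608.1 1292.5   39.4  294.9  174.9  588.3   11.7]]
now 14.9 [0.5513 0.11   0.123 ] jaw -92.4 open 0.0592 F [0.9 0.4 0.1]
turn [6.5 0.3 0.2] shift cm [ 0.46  5.35 37.15]
turn [0. 0. 0.] shift cm [13.3  0.   0. ]
```

View pics/k.png

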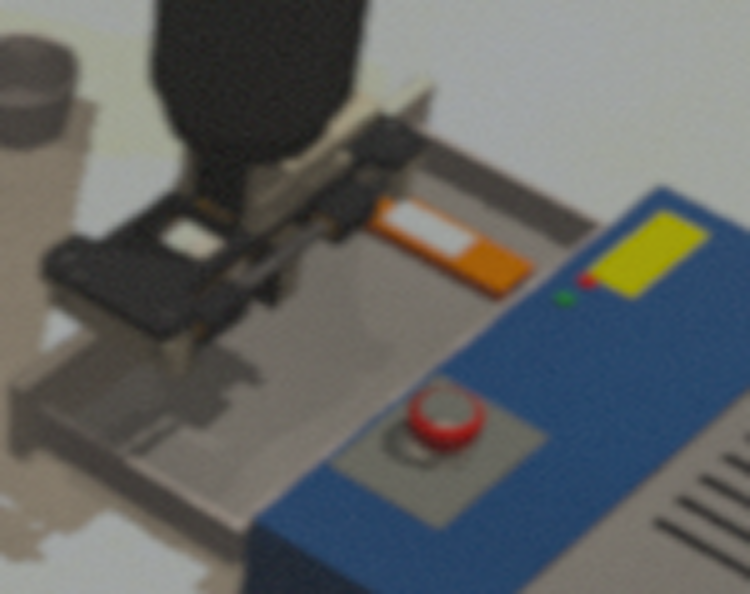

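Drive 1 lies flat at the left of the drawer, at about (450,245) in the crop. On to the drive at (372,217) in the top view.

Call:
{"fn": "servo_tool", "kwargs": {"deltas": [[[3,0,0],[0,0.7,5],6],[[6.5,0.3,0.2],[0,1.4,10],6],[[6.5,0.3,0.2],[0,2.2,15],6],[[6.5,0.3,0.2],[0,3,20],6],[[6.5,0.3,0.2],[0,3.6,25],6]]}}

```text
clock: 15.4
tool_pos: [0.5764, -0.1358, 0.1246]
orientation: [83.6, 90.0, -15.3]
force: [1.8, 0.4, -1.0]
opening: 0.06
```

```bash
python3 - <<'E'
from h import *
b=(.589,-.2635); plan([(*b,.12,80.8),(*b,-.013,80.8)])
E
```

```text
now 15.4 [ 0.5764 -0.1358  0.1246] jaw -98.9 open 0.06 F [ 1.8  0.4 -1. ]
turn [ 0.3  0.  -0. ] shift cm [ 0.46  3.22 12.42]
turn [0. 0. 0.] shift cm [13.3  0.  -0. ]
```

Call:
{"fn": "servo_tool", "kwargs": {"deltas": [[[0,0,0],[0,1.3,5],6],[[0,0,0],[0.5,2.6,10],6],[[0,0,0],[0.5,3.2,12.4],6],[[0,0,0],[5,3.2,12.4],6],[[0,0,0],[8,3.2,12.4],6]]}}

```text
clock: 15.9
tool_pos: [0.5884, -0.2644, 0.043]
orientation: [122.7, 90.0, 23.7]
force: [-1.4, 0.4, -0.8]
opening: 0.0597
```

```bash
python3 - <<'E'
from h import *
b=(.589,-.2635); plan([(*b,-.013,80.8)])
E
```

```text
now 15.9 [ 0.5884 -0.2644  0.043 ] jaw -99.1 open 0.0597 F [-1.4  0.4 -0.8]
turn [ 0.1 -0.  -0. ] shift cm [ 5.6   0.04 -0.09]
```

Call:
{"fn": "servo_tool", "kwargs": {"deltas": [[[0,0,0],[3,0,-0.1],6],[[0,0,0],[4.8,0,-0.1],6],[[0,0,0],[5.5,0,-0.1],6],[[0,0,0],[5.6,0,-0.1],6],[[0,0,0],[5.6,0,-0.1],5]]}}

```text
clock: 16.4
tool_pos: [0.5894, -0.2634, -0.0121]
orientation: [96.3, 89.9, -2.7]
force: [-0.6, 0.6, 0.7]
opening: 0.0563
```

Call:
{"fn": "servo_tool", "kwargs": {"deltas": [[[0,0,0],[0,0,0],2.2],[[0,0,0],[0,0,0],2.2],[[0,0,0],[0,0,0],2.2],[[0,0,0],[0,0,0],2.2],[[0,0,0],[0,0,0],2.2]]}}

```text
clock: 16.9
tool_pos: [0.5899, -0.2635, -0.0112]
orientation: [91.8, 89.8, -7.2]
force: [-1.3, 1.3, 6.3]
opening: 0.0316
```

Call:
{"fn": "servo_tool", "kwargs": {"deltas": [[[0,0,0],[-2,0,0],2.2],[[0,0,0],[-6,0,0],2.2],[[0,0,0],[-10,0,0],2.2],[[0,0,0],[-15,0,0],2.2],[[0,0,0],[-16,0,0],2.2]]}}

```text
clock: 17.4
tool_pos: [0.5924, -0.2645, 0.1554]
orientation: [84.1, 89.3, -14.8]
force: [0.2, 0.4, -0.5]
opening: 0.0316
```

```bash
python3 - <<'E'
from h import *
x=er(-.0845,.036)
plan([(*x,.15,90+TH),(*x,.02,90+TH)])
E
```

```text
now 17.4 [ 0.5924 -0.2645  0.1554] jaw -99.0 open 0.0316 F [ 0.2  0.4 -0.5]
turn [-6.9  0.1 -0.7] shift cm [  0.31 -13.24 -51.32]
turn [0. 0. 0.] shift cm [13.  0.  0.]
```

Drive 2 is gripped; the tips touched the mat lightly. Carrying it over.

Call:
{"fn": "servo_tool", "kwargs": {"deltas": [[[-2,0,0],[0,-1.2,-4.5],2.2],[[-4,0,0],[0,-2.4,-9.2],2.2],[[-6.9,0.1,-0.7],[0,-3.6,-14],2.2],[[-6.9,0.1,-0.7],[0,-4.9,-18.8],2.2],[[-6.9,0.1,-0.7],[0,-6.2,-23.5],2.2]]}}

```text
clock: 17.9
tool_pos: [0.5672, -0.0209, 0.1542]
orientation: [17.8, 90.0, -74.3]
force: [1.6, 0.9, -0.0]
opening: 0.0319
```

```bash
python3 - <<'E'
from h import *
x=er(-.0845,.036)
plan([(*x,.15,90+TH),(*x,.02,90+TH)])
E
```

```text
now 17.9 [ 0.5672 -0.0209  0.1542] jaw -92.1 open 0.0319 F [ 1.6  0.9 -0. ]
turn [ 0.  0. -0.] shift cm [  0.42  -3.59 -28.28]
turn [0. 0. 0.] shift cm [13.  0.  0.]
```

Call:
{"fn": "servo_tool", "kwargs": {"deltas": [[[0,0,0],[0,-0.7,-4.8],2.2],[[0,0,0],[0,-1.4,-9.6],2.2],[[0,0,0],[0.2,-2.1,-14.4],2.2],[[0,0,0],[0.4,-2.8,-19.2],2.2],[[0,0,0],[0.4,-3.4,-24],2.2]]}}

```text
clock: 18.4
tool_pos: [0.541, 0.222, 0.1499]
orientation: [-90.1, 90.0, 177.8]
force: [0.9, -0.6, 0.1]
opening: 0.0318
```

```bash
python3 - <<'E'
from h import *
x=er(-.0845,.036)
plan([(*x,.15,90+TH),(*x,.02,90+TH)])
E
```

```text
now 18.4 [0.541  0.222  0.1499] jaw -92.1 open 0.0318 F [ 0.9 -0.6  0.1]
turn [ 0. -0.  0.] shift cm [-0.01 -0.09 -4.11]
turn [0. 0. 0.] shift cm [13.  0.  0.]
```

Call:
{"fn": "servo_tool", "kwargs": {"deltas": [[[0,0,0],[0,-0.1,-3],2.2],[[0,0,0],[0,-0.1,-4.1],2.2],[[0,0,0],[2,-0.1,-4.1],2.2],[[0,0,0],[6,-0.1,-4.1],2.2],[[0,0,0],[10,-0.1,-4.1],2.2]]}}

```text
clock: 18.9
tool_pos: [0.5418, 0.263, 0.0494]
orientation: [144.2, 89.9, 52.1]
force: [0.2, 1.0, -1.4]
opening: 0.0312
```

```bash
python3 - <<'E'
from h import *
x=er(-.0845,.036)
plan([(*x,.005,90+TH)])
E
```

```text
now 18.9 [0.5418 0.263  0.0494] jaw -92.1 open 0.0312 F [ 0.2  1.  -1.4]
turn [ 0.  -0.1 -0.1] shift cm [ 4.44 -0.02  0.  ]
```

Call:
{"fn": "servo_tool", "kwargs": {"deltas": [[[0,0,0],[2,0,0],2.2],[[0,0,0],[3.5,0,0],2.2],[[0,0,0],[4.2,0,0],2.2],[[0,0,0],[4.4,0,0],2.2],[[0,0,0],[4.4,0,0],2.2]]}}

```text
clock: 19.4
tool_pos: [0.5422, 0.263, 0.0058]
orientation: [140.8, 89.9, 48.7]
force: [-0.1, 0.1, 0.0]
opening: 0.0314
```

Call:
{"fn": "servo_tool", "kwargs": {"deltas": [[[0,0,0],[0,0,0],4],[[0,0,0],[0,0,0],4],[[0,0,0],[0,0,0],4],[[0,0,0],[-3,0,0],4],[[0,0,0],[-8,0,0],4]]}}

```text
clock: 19.9
tool_pos: [0.54, 0.2613, 0.0838]
orientation: [-54.1, 89.7, -146.2]
force: [1.5, 1.0, 0.2]
opening: 0.0399
```

Call:
{"fn": "servo_tool", "kwargs": {"deltas": [[[0,0,0],[-3,0.5,2],4],[[0,0,0],[-4,0.9,7],4],[[0,0,0],[-4,1.5,12],5],[[0,0,0],[-4,2.1,17],6],[[0,0,0],[-4,2.7,22],6]]}}

```text
clock: 20.4
tool_pos: [0.5588, 0.0412, 0.1252]
orientation: [-48.2, 89.8, -140.3]
force: [2.0, -0.2, -0.4]
opening: 0.0573
```

```bash
python3 - <<'E'
from h import *
s=ctrl.snapshot("top");t=ctrl.snapshot("scene")
print(orange(s));  print(orange(t,.032)[:5])
b=(.574,-.394); plan([(*b,.12,81.1),(*b,-.013,81.1)])
E
```

```text
[[ 459.7 -117.2    4.7   98.8   31.1  327.4  258.7]
 [ 573.3 -392.4  171.5   98.7   31.4  414.2  220.5]]
[[ 582.5 -399.3  171.7   99.5   31.2  241.1  351.5]
 [ 470.5 -128.8    4.6   99.8   33.   286.5  249.7]
 [ 546.5  293.2   89.9  107.4   97.   412.   168.6]
 [ 611.2 1266.    39.4  298.3  172.8  587.5   11.5]]
now 20.5 [0.5584 0.038  0.1248] jaw -92.4 open 0.0591 F [0.1 0.  0.2]
turn [6.5 0.2 0.2] shift cm [ 0.59  3.36 43.09]
turn [0. 0. 0.] shift cm [13.3  0.   0. ]
```

Call:
{"fn": "servo_tool", "kwargs": {"deltas": [[[3,0,0],[0,0.4,5],6],[[6.5,0.2,0.2],[0,0.8,10],6],[[6.5,0.2,0.2],[0,1.2,15],6],[[6.5,0.2,0.2],[0,1.6,20],6],[[6.5,0.2,0.2],[0,2,25],6]]}}

```text
clock: 21.0
tool_pos: [0.5679, -0.2086, 0.126]
orientation: [117.6, 89.9, 18.8]
force: [1.6, -0.1, -0.3]
opening: 0.0599
```

```bash
python3 - <<'E'
from h import *
b=(.5745,-.394); plan([(*b,.12,81.3),(*b,-.011,81.3)])
E
```

```text
now 21.0 [ 0.5679 -0.2086  0.126 ] jaw -98.9 open 0.0599 F [ 1.6 -0.1 -0.3]
turn [-0.2 -0.  -0.1] shift cm [ 0.6   3.5  18.22]
turn [0. 0. 0.] shift cm [13.1  0.   0. ]
```

Call:
{"fn": "servo_tool", "kwargs": {"deltas": [[[0,0,0],[0.3,1,5],6],[[0,0,0],[0.6,2,10],6],[[0,0,0],[0.6,2.8,14.5],6],[[0,0,0],[0.6,3.5,18.2],6],[[0,0,0],[5,3.5,18.2],6]]}}

```text
clock: 21.5
tool_pos: [0.5785, -0.4004, 0.0815]
orientation: [71.7, 89.3, -27.3]
force: [1.2, 0.2, 0.6]
opening: 0.0601
```

```bash
python3 - <<'E'
from h import *
b=(.5745,-.394); plan([(*b,-.011,81.3)])
E
```

```text
now 21.5 [ 0.5785 -0.4004  0.0815] jaw -99.0 open 0.0601 F [1.2 0.2 0.6]
turn [-0.3  0.2 -0.7] shift cm [ 9.24 -0.61 -0.61]
```

Call:
{"fn": "servo_tool", "kwargs": {"deltas": [[[0,0.2,-0.7],[3,-0.6,-0.5],6],[[0,0.2,-0.7],[6,-0.6,-0.6],6],[[0,0.2,-0.7],[8.4,-0.6,-0.6],6],[[0,0.2,-0.7],[9.2,-0.6,-0.6],6],[[0,0.2,-0.7],[9.2,-0.6,-0.6],5]]}}

```text
clock: 22.0
tool_pos: [0.5741, -0.3936, -0.0116]
orientation: [-83.1, 89.9, 177.9]
force: [0.5, 1.1, 0.4]
opening: 0.0559
```

Call:
{"fn": "servo_tool", "kwargs": {"deltas": [[[0,0,0],[0,0,0],2.2],[[0,0,0],[0,0,0],2.2],[[0,0,0],[0,0,0],2.2],[[0,0,0],[0,0,0],2.2],[[0,0,0],[0,0,0],2.2]]}}

```text
clock: 22.5
tool_pos: [0.5749, -0.3939, -0.0102]
orientation: [-8.0, 90.0, -106.9]
force: [0.4, 1.6, 7.3]
opening: 0.0314
```

Call:
{"fn": "servo_tool", "kwargs": {"deltas": [[[0,0,0],[-2,0,0],2.2],[[0,0,0],[-6,0,0],2.2],[[0,0,0],[-10,0,0],2.2],[[0,0,0],[-15,0,0],2.2],[[0,0,0],[-16,0,0],2.2]]}}

```text
clock: 23.0
tool_pos: [0.5777, -0.3955, 0.1572]
orientation: [65.8, 89.4, -33.1]
force: [0.3, -0.4, -0.9]
opening: 0.0319
```

```bash
python3 - <<'E'
from h import *
x=er(-.0845,-.036)
plan([(*x,.15,90+TH),(*x,.02,90+TH)])
E
```

```text
now 23.0 [ 0.5777 -0.3955  0.1572] jaw -98.9 open 0.0319 F [ 0.3 -0.4 -0.9]
turn [-6.8  0.3 -0.5] shift cm [  0.36 -12.92 -57.36]
turn [0. 0. 0.] shift cm [13.  0.  0.]
```

Call:
{"fn": "servo_tool", "kwargs": {"deltas": [[[-2,0,0],[0,-1.1,-4.8],2.2],[[-4,0,0],[0,-2.2,-9.6],2.2],[[-6.8,0.3,-0.5],[0,-3.3,-14.4],2.2],[[-6.8,0.3,-0.5],[0,-4.4,-19.2],2.2],[[-6.8,0.3,-0.5],[0,-5.4,-24],2.2]]}}

```text
clock: 23.5
tool_pos: [0.561, -0.1483, 0.1557]
orientation: [132.0, 89.9, 39.9]
force: [1.0, -0.0, -0.0]
opening: 0.0312
```

```bash
python3 - <<'E'
from h import *
x=er(-.0845,-.036)
plan([(*x,.15,90+TH),(*x,.02,90+TH)])
E
```

```text
now 23.5 [ 0.561  -0.1483  0.1557] jaw -92.1 open 0.0312 F [ 1. -0. -0.]
turn [-0. -0. -0.] shift cm [  0.59  -3.46 -33.84]
turn [0. 0. 0.] shift cm [13.  0.  0.]
```

Call:
{"fn": "servo_tool", "kwargs": {"deltas": [[[0,0,0],[0,-0.5,-4.8],2.2],[[0,0,0],[0,-1,-9.6],2.2],[[0,0,0],[0.2,-1.5,-14.4],2.2],[[0,0,0],[0.4,-2,-19.2],2.2],[[0,0,0],[0.4,-2.5,-24],2.2]]}}

```text
clock: 24.0
tool_pos: [0.5442, 0.0943, 0.1519]
orientation: [135.8, 89.9, 43.6]
force: [0.8, 1.0, -1.0]
opening: 0.0313
```

Call:
{"fn": "servo_tool", "kwargs": {"deltas": [[[0,0,0],[0,-0.4,-4],2.2],[[0,0,0],[0,-0.8,-7.5],2.2],[[0,0,0],[0.2,-0.9,-9.5],2.2],[[0,0,0],[0.2,-0.9,-9.8],2.2],[[0,0,0],[0.2,-0.9,-9.8],2.2]]}}

```text
clock: 24.5
tool_pos: [0.5387, 0.1926, 0.1496]
orientation: [145.9, 90.0, 53.8]
force: [-0.5, 0.1, -0.9]
opening: 0.0314
```

```bash
python3 - <<'E'
from h import *
x=er(-.0845,-.036)
plan([(*x,.05,90+TH),(*x,.006,90+TH)])
E
```

```text
now 24.5 [0.5387 0.1926 0.1496] jaw -92.1 open 0.0314 F [-0.5  0.1 -0.9]
turn [-0. -0. -0.] shift cm [9.96 0.04 0.15]
turn [0. 0. 0.] shift cm [4.4 0.  0. ]
```

Call:
{"fn": "servo_tool", "kwargs": {"deltas": [[[0,0,0],[4,0,0.2],2.2],[[0,0,0],[8,0,0.2],2.2],[[0,0,0],[11.5,0,0.2],2.2],[[0,0,0],[13,0,0.2],2.2],[[0,0,0],[13,0,0.2],2.2]]}}

```text
clock: 25.0
tool_pos: [0.5372, 0.1879, 0.0172]
orientation: [-55.0, 89.7, -147.2]
force: [-0.7, 1.1, -0.3]
opening: 0.0312
```

Call:
{"fn": "servo_tool", "kwargs": {"deltas": [[[0,0,0],[0.6,0,0],2.2],[[0,0,0],[1.2,0,0],2.2],[[0,0,0],[1.3,0,0],2.2],[[0,0,0],[1.3,0,0],2.2]]}}

```text
clock: 25.4
tool_pos: [0.5375, 0.188, 0.0048]
orientation: [-54.8, 89.8, -147.0]
force: [0.5, -1.3, 0.0]
opening: 0.0314
```

Call:
{"fn": "servo_tool", "kwargs": {"deltas": [[[0,0,0],[0,0,0],4],[[0,0,0],[0,0,0],4],[[0,0,0],[0,0,0],4],[[0,0,0],[-3,0,0],4],[[0,0,0],[-8,0,0],4]]}}

```text
clock: 25.9
tool_pos: [0.5355, 0.1868, 0.0826]
orientation: [-54.5, 89.4, -146.7]
force: [1.1, 1.0, -0.1]
opening: 0.0399
```

Call:
{"fn": "servo_tool", "kwargs": {"deltas": [[[0,0,0],[-3,0.6,3],4],[[0,0,0],[-4,1.2,8],5],[[0,0,0],[-4,1.8,13],6],[[0,0,0],[-4,1.8,18],6],[[0,0,0],[-4,1.8,22],6]]}}

```text
clock: 26.4
tool_pos: [0.5449, -0.0355, 0.1242]
orientation: [-53.5, 89.4, -145.8]
force: [1.0, -0.8, 0.1]
opening: 0.0593
```

```bash
python3 - <<'E'
from h import *
s=ctrl.snapshot("top");t=ctrl.snapshot("scene")
print(orange(s));  print(orange(t)[:5]); print(orange(s,.032)); print(orange(t,.032)[:5])
b=(.4615,-.119); plan([(*b,.12,94.8),(*b,-.011,94.8)])
E
```

```text
[[ 459.4 -117.     3.8   97.7   29.2  327.3  259.2]]
[[ 462.4 -121.9    4.7  100.3   34.7  286.2  249.4]
 [ 532.   194.1  178.7  101.8   35.2  383.9  190. ]
 [ 537.5  306.5   88.3  108.4  101.7  409.7  168.2]
 [ 605.4 1290.3   39.4  294.9  174.9  587.7   11.8]]
[[ 458.3 -116.8    3.8   96.8   28.9  327.3  259.2]]
[[ 470.  -129.     4.7   99.1   34.3  286.2  249.4]
 [ 538.8  183.1  178.7  100.5   34.7  383.9  190. ]
 [ 544.1  294.2   88.3  107.1  100.5  409.7  168.2]
 [ 611.2 1266.    39.4  291.3  172.8  587.7   11.8]]
now 26.5 [ 0.5443 -0.0374  0.1239] jaw -92.5 open 0.0598 F [-0.5  0.6  0.1]
turn [-7.3  0.3  0.5] shift cm [ 0.52 -7.91  8.51]
turn [0. 0. 0.] shift cm [13.1  0.   0. ]
```

Call:
{"fn": "servo_tool", "kwargs": {"deltas": [[[-4,0,0],[0.5,-4,4.3],6],[[-7.3,0.3,0.5],[0.5,-7.9,8.5],6],[[-7.3,0.3,0.5],[0.5,-7.9,8.5],6],[[-7.3,0.3,0.5],[4,-7.9,8.5],6],[[-7.3,0.3,0.5],[8,-7.9,8.5],6]]}}

```text
clock: 27.0
tool_pos: [0.4628, -0.1195, 0.0464]
orientation: [85.7, 89.7, 0.4]
force: [1.2, -0.5, -0.8]
opening: 0.0599
```

```bash
python3 - <<'E'
from h import *
b=(.461,-.119); plan([(*b,-.011,94.6)])
E
```

```text
now 27.0 [ 0.4628 -0.1195  0.0464] jaw -85.2 open 0.0599 F [ 1.2 -0.5 -0.8]
turn [ 0.2  0.  -0.3] shift cm [ 5.74 -0.2  -0.06]
```

Call:
{"fn": "servo_tool", "kwargs": {"deltas": [[[0,0,-0.3],[3,-0.2,0],6],[[0,0,-0.3],[4.9,-0.2,0],6],[[0,0,-0.3],[5.7,-0.2,0],6],[[0,0,-0.3],[5.7,-0.2,0],5],[[0,0,-0.3],[5.7,-0.2,0],5]]}}

```text
clock: 27.5
tool_pos: [0.4619, -0.1194, -0.0099]
orientation: [67.2, 89.9, -18.0]
force: [0.0, 0.0, 0.7]
opening: 0.0514
```

Call:
{"fn": "servo_tool", "kwargs": {"deltas": [[[0,0,0],[0,0,0],2.2],[[0,0,0],[0,0,0],2.2],[[0,0,0],[0,0,0],2.2],[[0,0,0],[0,0,0],2.2],[[0,0,0],[0,0,0],2.2]]}}

```text
clock: 28.0
tool_pos: [0.4625, -0.1193, -0.0092]
orientation: [78.3, 89.9, -6.9]
force: [-1.7, 0.5, 7.2]
opening: 0.0314
```

Call:
{"fn": "servo_tool", "kwargs": {"deltas": [[[0,0,0],[-2,0,0],2.2],[[0,0,0],[-6,0,0],2.2],[[0,0,0],[-10,0,0],2.2],[[0,0,0],[-15,0,0],2.2],[[0,0,0],[-16,0,0],2.2]]}}

```text
clock: 28.5
tool_pos: [0.4651, -0.1194, 0.1565]
orientation: [83.7, 89.3, -1.5]
force: [0.9, 0.4, -1.0]
opening: 0.0312
```

```bash
python3 - <<'E'
from h import *
x=er(-.0845,-.106)
plan([(*x,.15,90+TH),(*x,.02,90+TH)])
E
```

```text
now 28.5 [ 0.4651 -0.1194  0.1565] jaw -85.2 open 0.0312 F [ 0.9  0.4 -1. ]
turn [ 7.   0.  -0.7] shift cm [  0.73   9.14 -23.36]
turn [0. 0. 0.] shift cm [13.  0.  0.]
```

Call:
{"fn": "servo_tool", "kwargs": {"deltas": [[[3,0,0],[0,1.8,-4.7],2.2],[[7,0,-0.7],[0,3.6,-9.4],2.2],[[7,0,-0.7],[0,5.4,-14],2.2],[[7,0,-0.7],[0,7.3,-18.7],2.2],[[7,0,-0.7],[0.3,9.1,-23.4],2.2]]}}

```text
clock: 29.0
tool_pos: [0.5357, 0.1214, 0.1546]
orientation: [-15.4, 90.0, -107.5]
force: [1.2, -2.1, -0.8]
opening: 0.0309
```

```bash
python3 - <<'E'
from h import *
x=er(-.0845,-.106)
plan([(*x,.02,90+TH)])
E
```

```text
now 29.0 [0.5357 0.1214 0.1546] jaw -92.2 open 0.0309 F [ 1.2 -2.1 -0.8]
turn [-0.1  0.   0. ] shift cm [1.346e+01 8.000e-02 1.000e-02]
```

Call:
{"fn": "servo_tool", "kwargs": {"deltas": [[[0,0,0],[3,0,0],2.2],[[0,0,0],[7,0,0],2.2],[[0,0,0],[11,0,0],2.2],[[0,0,0],[13.4,0.1,0],2.2],[[0,0,0],[13.4,0.1,0],2.2]]}}

```text
clock: 29.5
tool_pos: [0.5338, 0.1198, 0.0168]
orientation: [-58.9, 89.6, -151.1]
force: [-0.2, -0.2, -0.7]
opening: 0.0313
```

```bash
python3 - <<'E'
from h import *
x=er(-.0845,-.106)
plan([(*x,.006,90+TH)])
E
```

```text
now 29.5 [0.5338 0.1198 0.0168] jaw -92.2 open 0.0313 F [-0.2 -0.2 -0.7]
turn [-0.1  0.2  0.4] shift cm [ 1.08  0.27 -0.15]
```

Call:
{"fn": "servo_tool", "kwargs": {"deltas": [[[0,0.2,0.4],[0.5,0.2,-0.1],2.2],[[0,0.2,0.4],[1,0.2,-0.1],2.2],[[0,0.2,0.4],[1.1,0.2,-0.1],2.2],[[0,0.2,0.4],[1.1,0.2,-0.1],2.2]]}}

```text
clock: 29.9
tool_pos: [0.5363, 0.1209, 0.0066]
orientation: [101.9, 89.9, 9.7]
force: [-0.3, -0.3, -0.8]
opening: 0.0312
```

Call:
{"fn": "servo_tool", "kwargs": {"deltas": [[[0,0,0],[0,0,0],4],[[0,0,0],[0,0,0],4],[[0,0,0],[0,0,0],4],[[0,0,0],[-3,0,0],4],[[0,0,0],[-8,0,0],4]]}}

```text
clock: 30.4
tool_pos: [0.5338, 0.1197, 0.0847]
orientation: [-53.3, 89.7, -145.5]
force: [0.8, 0.7, -0.6]
opening: 0.0401
```

Call:
{"fn": "servo_tool", "kwargs": {"deltas": [[[0,0,0],[-3,0,1],4],[[0,0,0],[-4,0,5],4],[[0,0,0],[-4,0,10],3.2],[[0,0,0],[-4,0,15],3.2],[[0,0,0],[-4,0,20],3.2]]}}

```text
clock: 30.9
tool_pos: [0.5261, -0.0816, 0.126]
orientation: [-46.6, 89.8, -138.8]
force: [1.7, 0.4, 0.0]
opening: 0.0325
```

```bash
python3 - <<'E'
from h import *
s=ctrl.snapshot("top");t=ctrl.snapshot("scene")
print(orange(s,.032));  print(orange(t,.032)[:5])
b=er(-.205,0); plan([(*b,.11,TH),(*b,.027,TH)])
A=np.clip(cv2.resize(s["image"][185:285,150:290,::-1],None,fx=4,fy=4,interpolation=cv2.INTER_CUBIC)*2.,0,255).astype(np.uint8)
B=cv2.resize(t["image"][115:235,335:455,::-1],(400,400),interpolation=cv2.INTER_CUBIC)
cv2.imwrite("pics/l.png",np.hstack([A[:,:400],B])[:, :800])
E
```

```text
[[544.  337.3 177.8  97.3  31.6 180.4 234.5]]
[[ 537.6  150.1   87.9  101.6  100.7  375.8  197.4]
 [ 544.3  293.8   88.3  106.7  100.2  409.7  168.4]
 [ 749.4 1156.    95.2  114.9   17.5  616.3   46.4]
 [ 626.7 1247.2   39.4  298.3  221.5  588.5   13.5]]
now 31.0 [ 0.5252 -0.0847  0.1255] jaw -92.5 open 0.0319 F [ 0.   0.6 -0.1]
turn [89.6  0.4  0.1] shift cm [  1.49 -11.89 -31.13]
turn [0. 0. 0.] shift cm [ 8.3  0.  -0. ]
```

View pics/l.png

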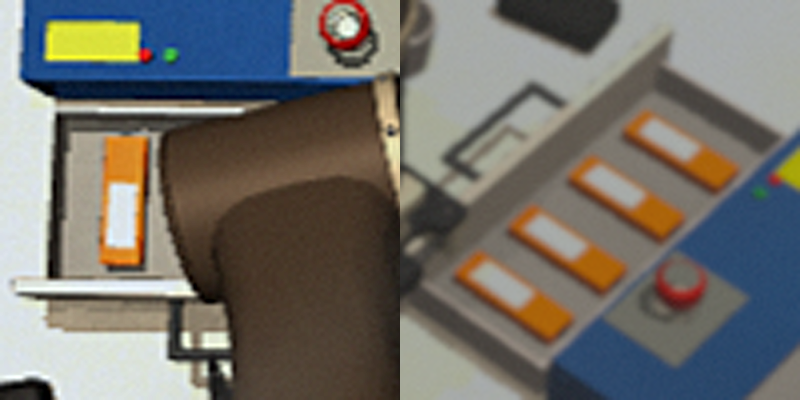

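All four orange drives lie flat, side by side, in the drawer (right panel, centres at about (515,295), (568,248), (627,200), (682,150)). The knob is still in and no orange is left on the mat. I'll shut the drawer by pushing the bar with closed fingers.

```bash
python3 - <<'E'
from h import *
b=er(-.24,0); c=er(-.07,0); plan([(*b,.12,90+TH),(*b,.025,90+TH),(*c,.025,90+TH)])
E
```

```text
now 31.0 [ 0.5252 -0.0847  0.1255] jaw -92.5 open 0.0319 F [ 0.   0.6 -0.1]
turn [-0.4  0.2  0.3] shift cm [  0.51 -15.39 -31.11]
turn [0. 0. 0.] shift cm [9.5 0.  0. ]
turn [0. 0. 0.] shift cm [ 0. 17. -0.]
```

Call:
{"fn": "servo_tool", "kwargs": {"deltas": [[[0,0,0],[0,-2,-4],2],[[0,0,0],[0,-4,-8],0.5],[[0,0,0],[0,-6.2,-12.5],0],[[0,0,0],[0,-8.4,-17],0],[[0,0,0],[0,-10.6,-21.5],0]]}}

```text
clock: 31.5
tool_pos: [0.4278, 0.1363, 0.1256]
orientation: [-53.6, 89.7, -146.1]
force: [1.3, 1.0, 0.8]
opening: 0.0014
```

Call:
{"fn": "servo_tool", "kwargs": {"deltas": [[[0,0,0],[0,-2.2,-4.4],0],[[0,0,0],[0,-4.3,-8.6],0],[[0,0,0],[0,-4.6,-9.3],0],[[0,0,0],[0,-4.6,-9.3],0]]}}

```text
clock: 31.9
tool_pos: [0.3852, 0.2329, 0.1257]
orientation: [-55.8, 89.8, -148.1]
force: [0.8, -0.8, 0.2]
opening: 0.0003
```

```bash
python3 - <<'E'
from h import *
b=er(-.24,0); c=er(-.07,0); plan([(*b,.12,90+TH),(*b,.025,90+TH),(*c,.025,90+TH)])
E
```

```text
now 31.9 [0.3852 0.2329 0.1257] jaw -92.3 open 0.0003 F [ 0.8 -0.8  0.2]
turn [-0.2  0.1  0.2] shift cm [ 0.57 -0.02  0.01]
turn [0. 0. 0.] shift cm [9.5 0.  0. ]
turn [0. 0. 0.] shift cm [ 0. 17. -0.]
```

Call:
{"fn": "servo_tool", "kwargs": {"deltas": [[[0,0,0],[4,0,0],0],[[0,0,0],[8,0,0],0],[[0,0,0],[10,0,0],0],[[0,0,0],[10,0.5,0],0],[[0,0,0],[10,1,0],0]]}}

```text
clock: 32.4
tool_pos: [0.3958, 0.2317, 0.0261]
orientation: [-49.3, 89.7, -141.7]
force: [-0.3, 1.2, 0.9]
opening: 0.0001
```

Call:
{"fn": "servo_tool", "kwargs": {"deltas": [[[0,0,0],[0,0.6,0],0],[[0,0,0],[0,1.4,0],0],[[0,0,0],[0,2.4,0],0],[[0,0,0],[0,3.5,0],0],[[0,0,0],[0,4.6,0],0]]}}

```text
clock: 32.9
tool_pos: [0.4429, 0.2299, 0.0263]
orientation: [-51.5, 89.8, -143.8]
force: [-2.9, 0.2, 2.1]
opening: 0.0006
```

Call:
{"fn": "servo_tool", "kwargs": {"deltas": [[[0,0,0],[0,1.2,0],0],[[0,0,0],[0,2.4,0],0],[[0,0,0],[0,3.6,0],0],[[0,0,0],[0,4.8,0],0],[[0,0,0],[0,6,0],0]]}}

```text
clock: 33.4
tool_pos: [0.5039, 0.2274, 0.026]
orientation: [-51.0, 89.8, -143.3]
force: [-2.8, 1.4, 2.4]
opening: 0.0003
```

```bash
python3 - <<'E'
from h import *
c=er(-.07,0); plan([(*c,.025,90+TH)])
E
```

```text
now 33.4 [0.5039 0.2274 0.026 ] jaw -92.3 open 0.0003 F [-2.8  1.4  2.4]
turn [-0.2  0.2  0.2] shift cm [ 0.08  5.1  -0.12]
```

Pushing with about 3 N, as expected. Finishing gently.

Call:
{"fn": "servo_tool", "kwargs": {"deltas": [[[0,0,0],[0,1.2,0],0],[[0,0,0],[0,2.4,0],0],[[0,0,0],[0,3.4,0],0],[[0,0,0],[0,4.1,0],0],[[0,0,0],[0,4.5,0],0]]}}

```text
clock: 33.9
tool_pos: [0.5494, 0.2254, 0.0257]
orientation: [-50.8, 89.7, -143.1]
force: [-2.7, 1.0, 1.0]
opening: 0.0004
```

Call:
{"fn": "servo_tool", "kwargs": {"deltas": [[[0,0,0],[0,0.3,0],0],[[0,0,0],[0,0.6,0],0],[[0,0,0],[0,0.6,0],0]]}}

```text
clock: 34.2
tool_pos: [0.5527, 0.2251, 0.0255]
orientation: [-64.2, 89.5, -156.6]
force: [-14.4, 3.9, 8.0]
opening: 0.0001
```

Call:
{"fn": "servo_tool", "kwargs": {"deltas": [[[0,0,0],[0,0.5,0],0],[[0,0,0],[0,0.5,0],0],[[0,0,0],[0,0.5,0],0]]}}

```text
clock: 34.5
tool_pos: [0.5526, 0.2249, 0.0254]
orientation: [-70.7, 89.1, -163.1]
force: [-25.5, 8.4, 15.9]
opening: 0.0007
```

Call:
{"fn": "servo_tool", "kwargs": {"deltas": [[[0,0,0],[0,-1,0],0],[[0,0,0],[0,-2.5,0],0],[[0,0,0],[-4,-2.5,0],0],[[0,0,0],[-9,-2.5,0],2],[[0,0,0],[-14,-2.5,0],5]]}}

```text
clock: 35.0
tool_pos: [0.5293, 0.2261, 0.1674]
orientation: [-67.8, 89.1, -160.2]
force: [1.1, 2.0, -0.2]
opening: 0.0112
```

```bash
python3 - <<'E'
from h import *
k=(.660,.151); plan([(*k,.165,90+TH),(*k,.10,90+TH)])
s=ctrl.snapshot("top");t=ctrl.snapshot("scene")
A=np.clip(cv2.resize(s["image"][125:245,150:290,::-1],None,fx=3,fy=3,interpolation=cv2.INTER_CUBIC)*2.,0,255).astype(np.uint8)
B=cv2.resize(t["image"][125:245,350:465,::-1],(380,360),interpolation=cv2.INTER_CUBIC)
cv2.imwrite("pics/m.png",np.hstack([A,B]))
E
```

```text
now 35.0 [0.5293 0.2261 0.1674] jaw -92.4 open 0.0112 F [ 1.1  2.  -0.2]
turn [-0.3  0.3  0.8] shift cm [ 0.08 13.37  6.97]
turn [0. 0. 0.] shift cm [6.5 0.  0. ]
```

View pics/m.png

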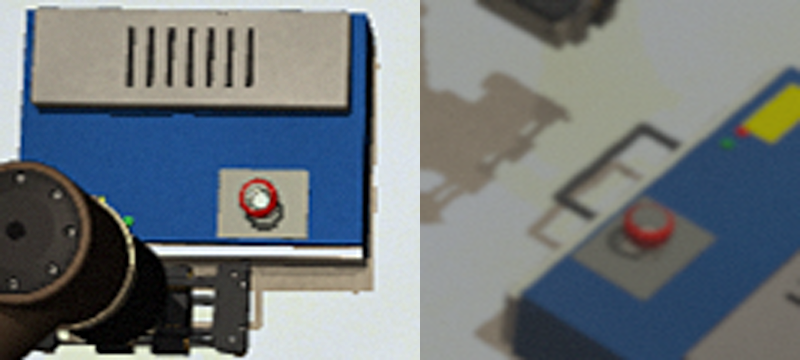

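The drawer is shut: the front is flush with the case, and it didn't move at 25 N. Knob next, at world (0.659, 0.151) from both cameras.

Call:
{"fn": "servo_tool", "kwargs": {"deltas": [[[0,0,0],[0,3.5,2],6],[[0,0,0],[0,7,4],6],[[0,0,0],[0,10.5,5.5],6],[[0,0.3,0.8],[0,13.4,7],6],[[0,0.3,0.8],[0,13.4,7],6]]}}

```text
clock: 35.6
tool_pos: [0.6672, 0.1509, 0.1722]
orientation: [119.5, 89.3, 27.0]
force: [-0.4, 0.1, -0.7]
opening: 0.0575
```

```bash
python3 - <<'E'
from h import *
k=(.6594,.151); plan([(*k,.09,90+TH)])
E
```

```text
now 35.6 [0.6672 0.1509 0.1722] jaw -92.5 open 0.0575 F [-0.4  0.1 -0.7]
turn [-0.4 -0.4 -0.6] shift cm [ 8.21 -0.87  0.08]
```

Call:
{"fn": "servo_tool", "kwargs": {"deltas": [[[-0.4,-0.4,-0.6],[0,-0.9,0.1],6],[[-0.4,-0.4,-0.6],[3,-0.9,0.1],6],[[-0.4,-0.4,-0.6],[6,-0.9,0.1],6],[[-0.4,-0.4,-0.6],[8,-0.9,0.1],6],[[-0.4,-0.4,-0.6],[8.1,-0.9,0.1],6]]}}

```text
clock: 36.1
tool_pos: [0.656, 0.1506, 0.0882]
orientation: [-55.7, 89.7, -147.7]
force: [0.1, 0.4, 0.7]
opening: 0.0599
```

```bash
python3 - <<'E'
from h import *
k=(.6594,.151); plan([(*k,.09,90+TH)])
E
```

```text
now 36.1 [0.656  0.1506 0.0882] jaw -92.0 open 0.0599 F [0.1 0.4 0.7]
turn [0.1 0.2 0.3] shift cm [-0.18  0.33 -0.05]
```

Call:
{"fn": "servo_tool", "kwargs": {"deltas": [[[0,0,0],[0,0.3,0],6],[[0,0,0],[0,0.3,0],3],[[0,0,0],[0,0.3,0],3],[[0,0,0],[0,0.3,0],3],[[0,0,0],[0,0.3,0],3]]}}

```text
clock: 36.6
tool_pos: [0.6594, 0.1491, 0.0893]
orientation: [-38.0, 89.7, -130.1]
force: [-0.3, -5.5, 3.5]
opening: 0.0363
```

Call:
{"fn": "servo_tool", "kwargs": {"deltas": [[[0,0,0],[-0.4,0,0],3],[[0,0,0],[-0.9,0,0],3],[[0,0,0],[-1.5,0,0],3],[[0,0,0],[-2,0,0],3],[[0,0,0],[-2,0,0],3]]}}

```text
clock: 37.1
tool_pos: [0.6594, 0.149, 0.1095]
orientation: [-39.2, 89.6, -131.2]
force: [1.3, -0.9, -2.8]
opening: 0.0364
```

Call:
{"fn": "servo_tool", "kwargs": {"deltas": [[[0,0,0],[-0.2,0,0],3],[[0,0,0],[-0.2,0,0],3]]}}

```text
clock: 37.3
tool_pos: [0.6592, 0.149, 0.1097]
orientation: [-46.7, 89.6, -138.8]
force: [6.1, -1.9, -14.3]
opening: 0.0364
```

Call:
{"fn": "servo_tool", "kwargs": {"deltas": [[[0,0,0],[0.2,0,0],3],[[0,0,0],[0.2,0,0],5],[[0,0,0],[0.2,0,0],6],[[0,0,0],[0.2,0,0],6],[[0,0,0],[0.2,0,0],6]]}}

```text
clock: 37.8
tool_pos: [0.6592, 0.1492, 0.1081]
orientation: [-46.2, 89.6, -138.2]
force: [0.4, -0.0, -0.1]
opening: 0.0588
```

Call:
{"fn": "servo_tool", "kwargs": {"deltas": [[[0,0,0],[-4,0,0],6],[[0,0,0],[-8,0,0],6],[[0,0,0],[-8,-5,0],6],[[0,0,0],[-8,-10,0],6],[[0,0,0],[-8,-12,0],6]]}}

```text
clock: 38.3
tool_pos: [0.5364, 0.1535, 0.1893]
orientation: [-54.7, 89.7, -146.7]
force: [1.1, 0.5, -0.1]
opening: 0.0599
```

```bash
python3 - <<'E'
from h import *
s=ctrl.snapshot("top");t=ctrl.snapshot("scene")
def red(s,z):
    hsv=cv2.cvtColor(s["image"],cv2.COLOR_RGB2HSV)
    m=cv2.inRange(hsv,(0,150,60),(6,255,255))|cv2.inRange(hsv,(174,150,60),(180,255,255))
    u,v=proj(s,[(.6594,.151,z)])[0]; n=np.zeros_like(m); cv2.circle(n,(int(u),int(v)),18,255,-1); m&=n
    p=np.argwhere(m)[:,::-1]; print(len(p),"centre",(p.min(0)+p.max(0))/2,"expect in",proj(s,[(.6594,.151,.116)])[0],"out",proj(s,[(.6594,.151,.136)])[0])
red(s,.126);red(t,.126)
plan([])
A=cv2.resize(t["image"][125:245,350:465,::-1],(575,600),interpolation=cv2.INTER_CUBIC); cv2.imwrite("pics/n.png",A)
E
```

```text
48 centre [234.5 188.5] expect in [235.89508542 191.06717631] out [234.82669808 189.70574138]
53 centre [419.5 197.5] expect in [418.47699657 198.80089206] out [419.5176835  193.59147601]
now 38.4 [0.5374 0.154  0.19  ] jaw -92.0 open 0.0598 F [ 0.5  0.2 -0. ]
```

The knob hit its upper stop (14 N with no further travel) and I've released it. Quick visual check.

View pics/n.png

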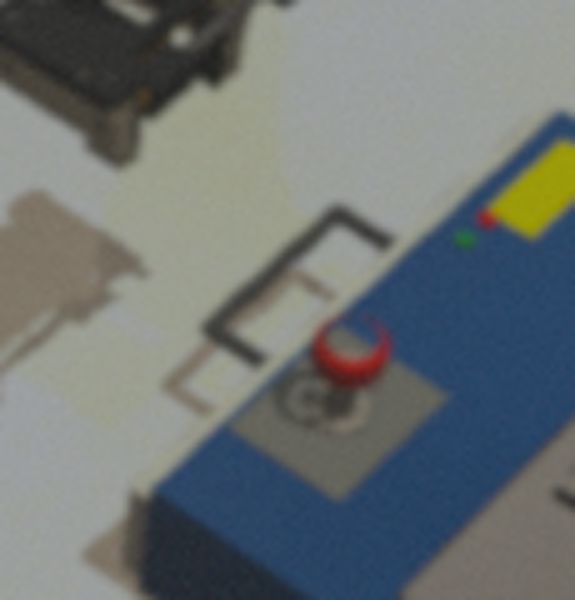

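The knob is out (stem visible below the head at (345,400)) and the drawer is still shut. Waiting over 3 s while I position closed fingers above it.

Call:
{"fn": "servo_tool", "kwargs": {"deltas": [[[0,0,0],[0,0,0],3],[[0,0,0],[0,0,0],0],[[0,0,0],[0,0,0],0],[[0,0,0],[0,0,0],0],[[0,0,0],[0,0,0],0]]}}

```text
clock: 38.9
tool_pos: [0.5377, 0.1538, 0.1895]
orientation: [-49.7, 89.7, -141.7]
force: [0.0, 0.6, -0.3]
opening: 0.0259
```

Call:
{"fn": "servo_tool", "kwargs": {"deltas": [[[0,0,0],[0,4,0.2],0],[[0,0,0],[0,8,0.3],0],[[0,0,0],[0,12.2,0.4],0],[[0,0,0],[0,12.2,0.4],0],[[0,0,0],[0,12.2,0.4],0]]}}

```text
clock: 39.4
tool_pos: [0.6598, 0.145, 0.1872]
orientation: [-54.4, 89.5, -146.5]
force: [-0.9, 1.4, -0.8]
opening: 0.0005
```

Call:
{"fn": "servo_tool", "kwargs": {"deltas": [[[0,0,0],[0,0,0],0],[[0,0,0],[0,0,0],0],[[0,0,0],[0,0,0],0],[[0,0,0],[0,0,0],0],[[0,0,0],[0,0,0],0]]}}

```text
clock: 39.9
tool_pos: [0.6597, 0.1452, 0.1878]
orientation: [-53.6, 89.6, -145.6]
force: [-0.2, 1.2, 0.1]
opening: 0.0002
```

Call:
{"fn": "servo_tool", "kwargs": {"deltas": [[[0,0,0],[0,0,0],0],[[0,0,0],[0,0,0],0],[[0,0,0],[0,0,0],0],[[0,0,0],[0,0,0],0],[[0,0,0],[0,0,0],0]]}}

```text
clock: 40.4
tool_pos: [0.6597, 0.1451, 0.1877]
orientation: [-53.8, 89.6, -145.9]
force: [0.2, -0.8, 0.0]
opening: 0.0007
```

Call:
{"fn": "servo_tool", "kwargs": {"deltas": [[[0,0,0],[0,0,0],0],[[0,0,0],[0,0,0],0],[[0,0,0],[0,0,0],0],[[0,0,0],[0,0,0],0],[[0,0,0],[0,0,0],0]]}}

```text
clock: 40.9
tool_pos: [0.6597, 0.1451, 0.1878]
orientation: [-53.6, 89.6, -145.7]
force: [-0.3, 0.4, 1.1]
opening: 0.0005
```

Call:
{"fn": "servo_tool", "kwargs": {"deltas": [[[0,0,0],[0,0,0],0],[[0,0,0],[0,0,0],0],[[0,0,0],[0,0,0],0],[[0,0,0],[0,0,0],0],[[0,0,0],[0,0,0],0]]}}

```text
clock: 41.4
tool_pos: [0.6597, 0.1452, 0.1877]
orientation: [-54.0, 89.6, -146.1]
force: [0.2, 0.1, 0.1]
opening: 0.0001
```

```bash
python3 - <<'E'
from h import *
k=(.6594,.150); plan([(*k,.14,90+TH),(*k,.113,90+TH)])
E
```

```text
now 41.4 [0.6597 0.1452 0.1877] jaw -92.1 open 0.0001 F [0.2 0.1 0.1]
turn [0.  0.2 0.3] shift cm [ 4.77 -0.01 -0.5 ]
turn [0. 0. 0.] shift cm [2.7 0.  0. ]
```

Call:
{"fn": "servo_tool", "kwargs": {"deltas": [[[0,0,0],[1,0,-0.5],0],[[0,0,0],[3,0,-0.5],0],[[0,0,0],[4.5,0,-0.5],0],[[0,0,0],[4.7,0,-0.5],0]]}}

```text
clock: 41.8
tool_pos: [0.6579, 0.1496, 0.1376]
orientation: [-59.0, 89.3, -151.1]
force: [-0.0, 0.1, 1.0]
opening: 0.0006
```

Call:
{"fn": "servo_tool", "kwargs": {"deltas": [[[0,0,0],[0.6,0,0],0],[[0,0,0],[1.2,0,0],0],[[0,0,0],[1.8,0,0],0],[[0,0,0],[2.4,0,0],0],[[0,0,0],[2.5,0,0],0]]}}

```text
clock: 42.3
tool_pos: [0.6574, 0.1493, 0.1118]
orientation: [-60.0, 89.3, -152.1]
force: [0.4, -0.5, 0.1]
opening: 0.0001
```

Call:
{"fn": "servo_tool", "kwargs": {"deltas": [[[0,0,0],[0.3,0,0],0],[[0,0,0],[0.3,0,0],0]]}}

```text
clock: 42.5
tool_pos: [0.6571, 0.1492, 0.1082]
orientation: [-60.5, 89.2, -152.6]
force: [0.5, -0.8, 0.2]
opening: 0.0002
```

Call:
{"fn": "servo_tool", "kwargs": {"deltas": [[[0,0,0],[0.3,0,0],0],[[0,0,0],[0.3,0,0],0]]}}

```text
clock: 42.7
tool_pos: [0.6568, 0.1491, 0.1048]
orientation: [-61.1, 89.2, -153.2]
force: [0.0, -0.4, 0.3]
opening: 0.0004
```

Call:
{"fn": "servo_tool", "kwargs": {"deltas": [[[0,0,0],[0.3,0,0],0],[[0,0,0],[0.3,0,0],0]]}}

```text
clock: 42.9
tool_pos: [0.6573, 0.1492, 0.1035]
orientation: [-58.1, 89.3, -150.1]
force: [-3.4, -0.6, 8.7]
opening: 0.0003
```

Call:
{"fn": "servo_tool", "kwargs": {"deltas": [[[0,0,0],[0.2,0,0],0],[[0,0,0],[0.2,0,0],0]]}}

```text
clock: 43.1
tool_pos: [0.6574, 0.1491, 0.1034]
orientation: [-55.4, 89.4, -147.4]
force: [-5.1, 0.0, 11.4]
opening: 0.0005
```

```bash
python3 - <<'E'
from h import *
plan([])
t=ctrl.snapshot("scene")
A=cv2.resize(t["image"][150:225,380:455,::-1],(600,600),interpolation=cv2.INTER_CUBIC); cv2.imwrite("pics/o.png",A)
E
```

```text
now 43.1 [0.6574 0.1491 0.1034] jaw -92.0 open 0.0005 F [-5.1  0.  11.4]
```

Hard stop at reported z 0.1034, with force rising above 11 N and no further travel. That fits the head bottomed out at 0.126. Retreating for a last look.

Call:
{"fn": "servo_tool", "kwargs": {"deltas": [[[0,0,0],[0.2,0,0],0],[[0,0,0],[0.2,0,0],0]]}}

```text
clock: 43.35
tool_pos: [0.6575, 0.1492, 0.1035]
orientation: [-51.9, 89.4, -143.9]
force: [-5.9, 0.5, 12.1]
opening: 0.0003
```

Call:
{"fn": "servo_tool", "kwargs": {"deltas": [[[0,0,0],[-4,0,0],0],[[0,0,0],[-9,0,0],0],[[0,0,0],[-10,-5,0],0],[[0,0,0],[-10,-10,0],0],[[0,0,0],[-10,-14,0],0]]}}

```text
clock: 43.85
tool_pos: [0.5165, 0.1545, 0.2049]
orientation: [-54.6, 89.5, -146.7]
force: [-0.1, 0.9, 0.8]
opening: 0.0002
```

```bash
python3 - <<'E'
from h import *
plan([]); s=ctrl.snapshot("top"); print(orange(s,.017))
snap("scene","p",(350,125,465,245),5)
E
```

```text
now 43.85 [0.5165 0.1545 0.2049] jaw -92.0 open 0.0002 F [-0.1  0.9  0.8]
[]
```

View pics/p.png

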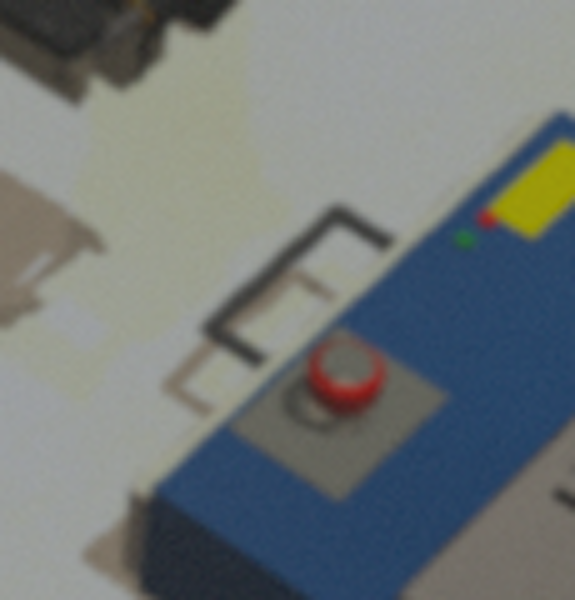

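The knob is back in (head at (345,372), no stem visible), the drawer is flush, and the robot touches nothing. Handing in.

```bash
python3 -c "
from h import *
print(ctrl.close_job())"
```

```text
the job is handed in; nothing more can be done
None
```

I carried out the whole job and handed it in at about 44 s of the 210 s limit. No verdict was reported, so success rests on my own checks.

- **Drives:** The four orange drives were the only ones on the mat, and I laid them flat, side by side, in the drawer. The last camera view before shutting showed all four in place, and the final image check found no orange left on the mat. I couldn't see inside the drawer once it was shut.
- **Drawer:** I pushed it shut until it stopped moving at about 25 N, and the images show its front flush with the case.
- **Knob:** I pulled it to its upper stop, left it out for over 4 s with the drawer shut, then pushed it down to a hard stop. The last picture shows it back in.
- **Bystanders:** I felt no unexpected contact and saw no change in the views I took. I didn't measure the position of the blue drive or the other items at the end.

**What disagreed:**
- **Fingertip height:** The fingertips sat roughly 13–23 mm higher than the reported tool position. The first tries at the handle and at the first drive closed on nothing, and I corrected both by going lower.
- **Camera mismatch:** The two cameras differed by 2–5 mm, so I averaged them.
- **Knob colour check:** The automatic check of the raised knob was inconclusive, so I relied on the picture and the force at the stop.
- **Picture budget:** I viewed 16 pictures, two over the budget of 14.

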